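# Fill the bird feeder with suet balls

### The arm

A 6-joint arm with a two-finger parallel gripper is mounted at the origin on the work surface. World frame = base frame: x ahead of the robot, y to its left, z up, the work surface at z = 0. Lengths are in m, angles in rad, forces in N, time in s.
With the tool pointing down it reaches from about 0.35 to 0.85 m from the base axis. Payload 8.1 kg.
Tool frame: the origin (TCP) lies where the fingers leave the gripper's body, on its centre line; the fingertips stand 84 mm ahead of it and the grasp point (between the pads) lies 65 mm ahead of it; z points along the fingers, y is the line along which they close (so a half turn about z gives the same grasp; the last joint's range is limited). The gripper opens to 93 mm and grips with 3 to 60 N. Pads are 15 mm wide; open, the fingers measure 128 mm over their backs; the gripper's body (75 mm by 188 mm) begins 65 mm behind the grasp point.
Start: joints at [-1.358, 0.13, 1.488, -0, 1.523, -0.085], TCP at [0.176, -0.574, 0.303] pointing down, gripper open.
Joint ranges: [-2.96, 2.96], [-0.89, 2.26], [0.02, 2.5], [-1.34, 4.48], [0, 2.73], [-2.66, 2.66]. Speed limits (rad/s): [2.39, 2.39, 2.79, 3.14, 3.14, 3.14].

### API

Orientations are given as a rotation vector (axis times angle).
In Python, from plant import robot gives the robot as it stands.
- The arm moves only by the shell command python3 -m jog 'ROWS' [FORCE]. ROWS is text: rows parted by semicolons, each of 5 numbers parted by spaces: the opening, from 0 (shut) to 1 (fully open), then the shift along the tool's x, y, z in m, then the turn about the tool's z in degrees. A call has 1 to 10 rows; each row shifts and turns the commanded pose from where the row before left it, along the tool's axes as they then stand; what a row does not reach is not made up. A row lasts 1/12 s, in which the tool goes at most 41.7 mm and 7.16 degrees, less where a joint would pass 70% of its speed; a pose out of reach is approached as far as the arm can. A call with a gripper value outside its range is refused whole. The fingers move at their own pace and stop on an object; FORCE is the grip in N (left out, the last holds). Time passes only in rows, so rows that do not move let the fingers close. It gives the time, the measured TCP pose, the force, the opening and the grip force at its end, in the units of the state.
- robot.read_state(): the state, without advancing time (a new reading comes with each control period).
- robot.read_camera(name): name is "side" or "top" or "wrist"; returns a dict with "color" (384x512x3 uint8, red, green, blue), "intrinsics" (3x3 intrinsics, pixels), "pose" (4x4, takes a point from camera to world coordinates); the wrist camera has in their place "tool_from_camera" (4x4, takes a point from camera to tool coordinates, whose origin is the TCP and whose axes are the flange's). Camera axes: x right, y down, z forward; pixel columns grow to the right and rows downward; lengths in m; the calibration is good to about 2 mm. A picture is of the moment at which its call begins: read the wrist's pose just before it. There is no depth.
- robot.close_job(): hands the job in; it is judged then, once.
The state is a dict: "t": time; "q": joint angles; "dq": joint speeds; "joint_torque": joint torques, N m; "tool_pos": TCP position; "orientation": TCP orientation; "force": force on the tool from outside, world axes, zero at the start; "wrist_torque": the same for the moment, N m; "opening": finger opening in m; "gripper_force": force on a finger pad.
Only numpy, scipy, OpenCV 4.12 (cv2) and the standard library are available. Lean on these libraries where they do the work, as an engineer would, in place of code of your own. Each camera call takes 0.05 s, during which the arm holds its last target. There are 200 camera calls.

### The job

Fill the bird feeder: first turn the lever at its outlet fully shut so nothing can run out, then tip all six suet balls from the steel cup into the feeder's open hopper. Afterwards stand the empty cup upright in the middle of the saucer, and leave the wooden spoon, the scoop and the place of the saucer undisturbed.

Things in the scene. Friction and masses are not known exactly. Their poses are not given: they have to be found in the camera images.
- feeder: Green plastic bird feeder, fixed. Origin: centre of underside, z up. Hopper: open box 118 (x) by 128 (y) mm outside, 4 mm walls, rim 120 mm high, floor sloping down to its +x side (43 to 25 mm high). Low in the +x wall is an outlet 44 wide, 38 mm high, onto a tray reaching 138 mm from the origin. The lid hangs flipped back behind the -x wall, to 135 mm from the origin.
- feeder_mouth (a point): Centre of the hopper's open mouth, level with the rim (120 mm above the bench). Its axes are the feeder's; the opening is 110 mm (x) by 120 mm (y).
- outlet (a joint): Outlet lever angle, rad, clockwise from above. 0: open stop (the start), flap and lever pointing out to the feeder's +x. 1.5: shut stop, flap across the outlet, lever along the +x wall pointing to the feeder's -y. Snaps over centre: sprung to the nearer stop. Leaving a stop takes about 0.22 N m (4 to 6 N at 45 mm from the pivot); centre is at 0.75, past 1.0 it snaps shut.
- lever_pivot (a point): Axis of the lever's shaft, at mid-height of the lever, 145 mm above the bench (65 mm to the +x and 32 mm to the +y of the feeder's origin).
- lever_tip (a point): Free end of the grey plastic lever, 70 mm from lever_pivot, at mid-height. The lever is a level bar 12 mm wide and 20 mm high (135 to 155 mm above the bench), so its underside is 15 mm above the hopper's rim; out beyond the +x wall only the tray lies below it.
- cup: Plain round steel cup without handle, 85 mm high, outside diameter 56 mm at the foot and 66 mm at the rim, wall 2.5 mm, 105 to 210 g. Origin: centre of its underside; z along its axis to the mouth. Stands on the benchtop at the start and holds the six balls.
- cup_rim (a point): Centre of the cup's mouth, 85 mm from the foot along its axis.
- saucer: White ceramic saucer, round, 140 mm across, 18 mm high, loose, 300 g. Origin: centre of its underside. Its flat inside is about 84 mm across and 6 mm above the bench. Cup and saucer may stand in either order.
- spoon: Wooden spoon lying on the bench, 240 mm long. Bystander.
- scoop: Small steel scoop, 180 mm long with handle, 34 mm high. Bystander.
- ball1: One of six hard, lumpy suet balls, about 23 mm across, 10 g. Origin: its centre. In the cup at the start; rolls on a slope of some 20 degrees.
- ball2: One of six hard, lumpy suet balls, about 23 mm across, 10 g. Origin: its centre. In the cup at the start; rolls on a slope of some 20 degrees.
- ball3: One of six hard, lumpy suet balls, about 23 mm across, 10 g. Origin: its centre. In the cup at the start; rolls on a slope of some 20 degrees.
- ball4: One of six hard, lumpy suet balls, about 23 mm across, 10 g. Origin: its centre. In the cup at the start; rolls on a slope of some 20 degrees.
- ball5: One of six hard, lumpy suet balls, about 23 mm across, 10 g. Origin: its centre. In the cup at the start; rolls on a slope of some 20 degrees.
- ball6: One of six hard, lumpy suet balls, about 23 mm across, 10 g. Origin: its centre. In the cup at the start; rolls on a slope of some 20 degrees.

How it is judged:
By the outcome, as a careful person would: the job done as asked, in the order asked, and still so for the second after the job is handed in, with the robot touching nothing.
It also fails if it takes over 62 s, if anything falls off the work surface, if the arm or the gripper's body presses on something with over 40 N, if the wrist force passes 120 N, or if a joint passes its speed limit or range.

## Working session

There is one attempt and no reset: what is moved stays moved. The work goes in short steps, Python scripts to look and compute and a shell command to move; the robot and the scene stay as the last step left them, time stands still between calls to the robot, and variables do not carry over. Pictures are saved under pics/ and viewed, at most 10 in all, crops included, and the job is handed in when it is done.

```bash
ls; mkdir -p pics; python3 - <<'E'
from plant import robot
import cv2,numpy as np
ims=[]
for n in("top","side"):
    d=robot.read_camera(n); cv2.imwrite(f"pics/{n}0.png",cv2.resize(d["color"][:,:,::-1],(800,600),interpolation=cv2.INTER_CUBIC))
    print(n,d["intrinsics"].round(1).tolist(),d["pose"].round(3).tolist())
s=robot.read_state();print(s["t"],s["tool_pos"],s["orientation"],s["opening"])
E
```

```text
pics
top [[482.5, 0.0, 261.1], [0.0, 482.5, 191.1], [0.0, 0.0, 1.0]] [[-0.024, -0.981, 0.192, 0.315], [-1.0, 0.027, 0.01, 0.068], [-0.015, -0.192, -0.981, 1.346], [0.0, 0.0, 0.0, 1.0]]
side [[389.8, 0.0, 258.7], [0.0, 389.8, 193.3], [0.0, 0.0, 1.0]] [[-0.834, -0.376, 0.405, 0.155], [-0.552, 0.586, -0.594, 0.655], [-0.014, -0.718, -0.696, 0.799], [0.0, 0.0, 0.0, 1.0]]
0.1 [ 0.17599294 -0.57322483  0.30181191] [-3.10522798e+00 -4.65797047e-01  1.63894678e-04] 0.09307788510720423
```

View pics/top0.png

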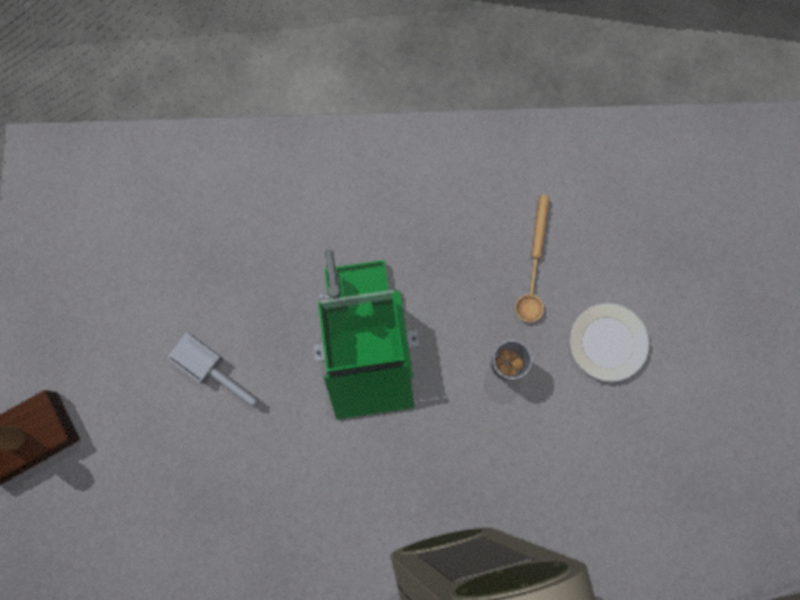

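View pics/side0.png

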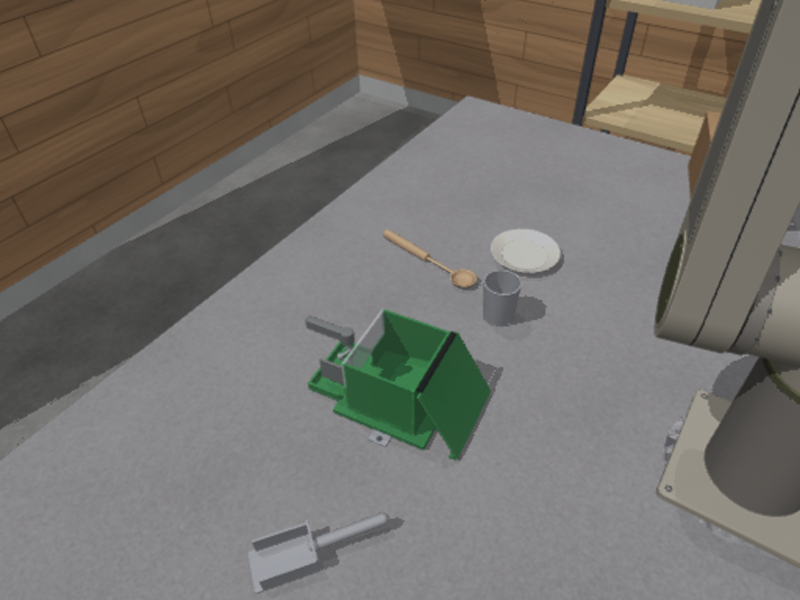

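The top view shows the lever tip at about (331,253), the pivot at (334,292), the hopper rim at (322,303)–(406,368), the cup mouth at (511,360) and the saucer at (609,343). The side view shows the cup mouth at (502,284), the saucer at (526,251) and the lever tip at (308,322).

```bash
cat > h.py <<'E'
import numpy as np,cv2
from plant import robot
def ray(d,u,v,z,s=1.5625,T=None):
    K=d["intrinsics"];T=d["pose"] if T is None else T
    r=T[:3,:3]@np.linalg.solve(K,[u/s,v/s,1]);o=T[:3,3]
    return o+r*(z-o[2])/r[2]
def wristT(st,d):
    T=np.eye(4);T[:3,:3]=cv2.Rodrigues(np.array(st["orientation"]))[0];T[:3,3]=st["tool_pos"]
    return T@d["tool_from_camera"]
E
python3 - <<'E'
from h import *
d=robot.read_camera("top");e=robot.read_camera("side")
for n,c,u,v,z in [("tip",d,331,253,.15),("piv",d,334,292,.15),("rimA",d,321,303,.12),("rimB",d,403,296,.12),("rimC",d,407,368,.12),("rimD",d,328,375,.12),("cup",d,511,360,.085),("sau",d,609,343,.018),
 ("cupS",e,502,284,.085),("sauS",e,526,251,.018),("tipS",e,308,322,.15),("pivS",e,350,336,.15),("rimS+x+y",e,345,365,.12),("rimS+x-y",e,384,312,.12),("rim-x-y",e,455,334,.12),("rim-x+y",e,417,390,.12),
 ("spoonbowl",d,531,309,.01),("spoon handle",d,544,197,.01)]:
    print(n,ray(c,u,v,z).round(3))
s=robot.read_state();R=cv2.Rodrigues(np.array(s["orientation"]))[0];print(R.round(2).tolist())
E
```

```text
tip [0.629 0.205 0.15 ]
piv [0.564 0.2   0.15 ]
rimA [0.552 0.225 0.12 ]
rimB [0.56  0.089 0.12 ]
rimC [0.441 0.085 0.12 ]
rimD [0.433 0.214 0.12 ]
cup [ 0.453 -0.089  0.085]
sau [ 0.486 -0.271  0.018]
cupS [ 0.453 -0.083  0.085]
sauS [ 0.485 -0.266  0.018]
tipS [0.63  0.214 0.15 ]
pivS [0.56  0.203 0.15 ]
rimS+x+y [0.55  0.232 0.12 ]
rimS+x-y [0.565 0.112 0.12 ]
rim-x-y [0.447 0.092 0.12 ]
rim-x+y [0.438 0.213 0.12 ]
spoonbowl [ 0.552 -0.139  0.01 ]
spoon handle [ 0.762 -0.174  0.01 ]
[[0.96, 0.29, -0.0], [0.29, -0.96, 0.0], [0.0, -0.0, -1.0]]
```

```bash
python3 -m jog '1 0 0 0 -7;1 0 0 0 -7;1 0 0 0 -7;1 0 0 0 -7;1 0 0 0 -7;1 0 0 0 -7;1 0 0 0 -7;1 0 0 0 -7;1 0 0 0 -7;1 0 0 0 -7'
python3 -m jog '1 0 0 0 -7;1 0.033 0.02 -0.01 0;1 0.033 0.02 -0.01 0;1 0.033 0.02 -0.01 0;1 0.033 0.02 -0.01 0;1 0.033 0.02 -0.01 0;1 0.033 0.02 -0.01 0;1 0.033 0.02 -0.01 0;1 0.033 0.02 -0.01 0;1 0.033 0.02 0 0'
python3 -m jog '1 0.033 0.02 0 0;1 0.033 0.02 0 0;1 0.033 0.02 0 0;1 0.033 0.02 0 0;1 0.033 0.02 0 0;1 0.033 0.02 0 0;1 0.033 0.02 0 0;1 0.033 0.02 0 0;1 0.033 0.02 0 0;1 0 0 0 0'
python3 - <<'E'
from h import *
s=robot.read_state();d=robot.read_camera("wrist")
cv2.imwrite("pics/w1.png",cv2.resize(d["color"][:,:,::-1],(800,600),interpolation=cv2.INTER_CUBIC))
print(s["t"],s["tool_pos"].round(4),np.round(s["q"],2));print(d["tool_from_camera"].round(3),d["intrinsics"][0,0])
np.savez("w1.npz",K=d["intrinsics"],T=wristT(s,d));print(cv2.Rodrigues(np.array(s["orientation"]))[0].round(3))
E
```

```text
t: 1.03
tool_pos: [0.1761, -0.5735, 0.3024]
orientation: [-2.271, -2.17, -0.0]
force: [-0.1, 0.4, -1.0]
opening: 0.093
gripper_force: 0.0
t: 1.87
tool_pos: [0.3352, -0.2632, 0.385]
orientation: [2.139, 2.296, -0.0]
force: [0.5, -1.0, -0.4]
opening: 0.093
gripper_force: 0.0
t: 2.7
tool_pos: [0.4944, 0.0498, 0.3819]
orientation: [-2.134, -2.303, -0.002]
force: [0.7, 0.7, 0.7]
opening: 0.0932
gripper_force: 0.0
2.7 [0.4944 0.0498 0.3819] [-0.   -0.17  1.64  0.    1.67 -0.08]
[[-0.    -0.963 -0.271  0.077]
 [ 1.    -0.    -0.001 -0.001]
 [ 0.001 -0.271  0.963 -0.082]
 [ 0.     0.     0.     1.   ]] 287.4024652415606
[[-0.076  0.997 -0.001]
 [ 0.997  0.076  0.002]
 [ 0.002 -0.    -1.   ]]
```

View pics/w1.png

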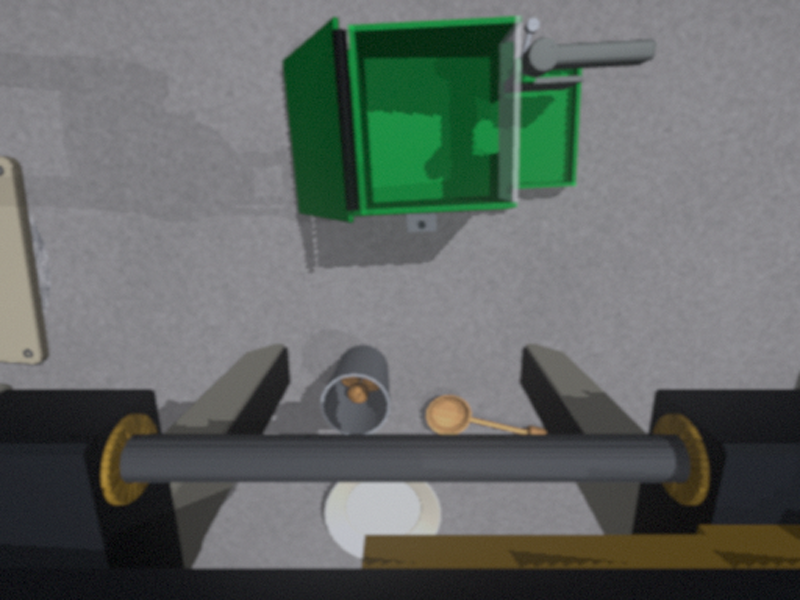

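The wrist view shows the hopper rim corners at (347,28), (521,19), (517,210) and (353,215). The lever pivot is at (541,55), its tip at (653,50), and the cup mouth is around (356,403).

```bash
python3 - <<'E'
from h import *
z=np.load("w1.npz");d={"intrinsics":z["K"]};P={}
for n,u,v,h in [("piv",541,53,.155),("tip",654,49,.15),("mp",347,27,.12),("pp",521,18,.12),("pm",517,209,.12),("mm",353,215,.12),("cup",356,403,.085),("sau",383,513,.018)]:
    P[n]=ray(d,u,v,h,T=z["T"]);print(n,P[n].round(4))
c=(P["mp"]+P["pp"]+P["pm"]+P["mm"])/4;print("mouth",c)
for a,b in(("mp","pp"),("mm","pm"),("mm","mp"),("pm","pp"),("piv","tip")):
    v=(P[b]-P[a])[:2];print(a,b,np.hypot(*v).round(4),np.degrees(np.arctan2(v[1],v[0])).round(1))
E
```

```text
piv [0.5669 0.2027 0.155 ]
tip [0.6387 0.2116 0.15  ]
mp [0.4413 0.2173 0.12  ]
pp [0.5589 0.2316 0.12  ]
pm [0.5744 0.1048 0.12  ]
mm [0.4511 0.0909 0.12  ]
cup [ 0.458  -0.0869  0.085 ]
sau [ 0.4917 -0.2678  0.018 ]
mouth [0.50644365 0.16115859 0.12      ]
mp pp 0.1184 6.9
mm pm 0.1241 6.4
mm mp 0.1268 94.4
pm pp 0.1278 97.0
piv tip 0.0724 7.0
```

```bash
python3 -m jog '0 0 0 0 -2.1;0 0.035 0.027 0 0;0 0.035 0.027 0 0;0 0.035 0.027 0 0;0 0.035 0.027 0 0;0 0.037 0.0255 0 0;0 0 0 0.035 0;0 0 0 0.035 0;0 0 0 0.035 0;0 0 0 0.03 0' 20
python3 -m jog '0 0 0 0.03 0;0 0 0 0 0;0 0 0 0 0'
python3 - <<'E'
from h import *
s=robot.read_state()
R=cv2.Rodrigues(np.array(s["orientation"]))[0]
print("rel pivot, tool axes",(R.T@(s["tool_pos"]-[.566,.201,.217])*1000).round(1),"yaw",np.degrees(np.arctan2(R[1,0],R[0,0])))
d=robot.read_camera("side");cv2.imwrite("pics/s1.png",cv2.resize(d["color"][150:290,150:320,::-1],(680,560),interpolation=cv2.INTER_CUBIC))
E
```

```text
t: 3.58
tool_pos: [0.5995, 0.222, 0.2449]
orientation: [-2.099, -2.337, 0.003]
force: [0.5, 0.6, -1.6]
opening: 0.0304
gripper_force: 0.0
t: 3.83
tool_pos: [0.5988, 0.2219, 0.2157]
orientation: [-2.098, -2.335, 0.006]
force: [-1.1, 0.1, 0.3]
opening: 0.0111
gripper_force: 0.0
rel pivot, tool axes [17.2 34.8  1.1] yaw 96.11873111258996
```

View pics/s1.png

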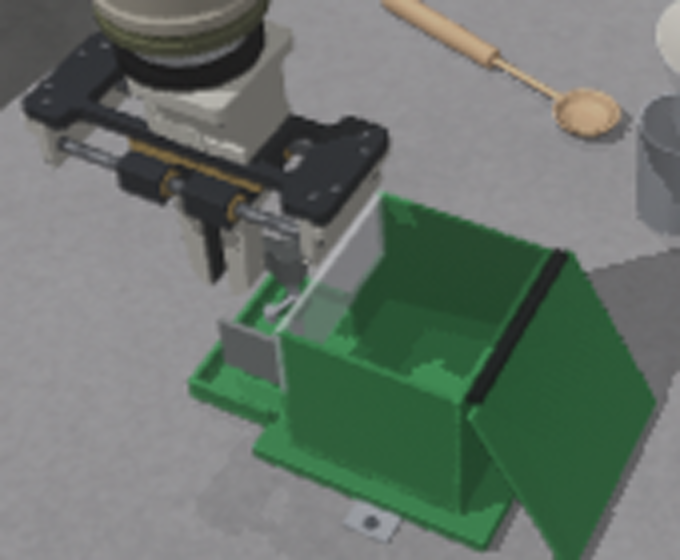

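The closed fingers stand on the far (+y) side of the lever, just clear of it. I'll push now.

```bash
python3 -m jog '0 0 0.010 0 0;0 0 0 0 0;0 -0.008 0 0 0;0 -0.008 0.001 0 0;0 -0.008 0.002 0 0;0 -0.008 0 0 0;0 -0.008 -0.001 0 0;0 -0.008 -0.004 0 0;0 -0.008 -0.006 0 0;0 -0.006 -0.008 0 0'
python3 - <<'E'
from h import *
s=robot.read_state()
R=cv2.Rodrigues(np.array(s["orientation"]))[0]
print("rel pivot, tool axes",(R.T@(s["tool_pos"]-[.566,.201,.217])*1000).round(1),s["force"].round(1))
E
```

```text
t: 4.72
tool_pos: [0.6003, 0.1594, 0.2179]
orientation: [2.099, 2.337, -0.001]
force: [-0.1, -0.2, -0.7]
opening: 0.0004
gripper_force: 0.0
rel pivot, tool axes [-45.1  29.7  -0.9] [-0.1 -0.2 -0.7]
```

```bash
python3 -m jog '0 0 0.02 0 0;0 0 0.015 0 0;0.5 0 0 -0.025 0;1 0 0 -0.025 0;1 0 0 -0.025 0;1 0 0 -0.025 0;1 -0.023 -0.020 0 0;1 -0.023 -0.020 0 0;1 -0.023 -0.020 0 0;1 -0.023 -0.020 0 0'
python3 -m jog '1 -0.023 -0.020 0 0;1 -0.023 -0.020 0 0;1 -0.023 -0.020 0 0;1 -0.023 -0.020 0 0;1 -0.023 -0.020 0 0;1 0 0 0 0;1 0 0 0 0'
python3 - <<'E'
from h import *
d=robot.read_camera("side");a=cv2.resize(d["color"][150:290,150:320,::-1],(400,329),interpolation=cv2.INTER_CUBIC)
s=robot.read_state();d=robot.read_camera("wrist")
b=cv2.resize(d["color"][:,:,::-1],(800,600),interpolation=cv2.INTER_CUBIC)
im=np.zeros((600,800,3),np.uint8);im[:300,:400]=a[:300];im[:,400:]=b[:,200:600]
cv2.imwrite("pics/c2.png",im)
print(s["tool_pos"].round(4));np.savez("w2.npz",K=d["intrinsics"],T=wristT(s,d))
E
```

```text
t: 5.55
tool_pos: [0.5643, 0.0631, 0.3177]
orientation: [2.098, 2.338, -0.001]
force: [0.5, -1.3, 0.1]
opening: 0.049
gripper_force: 0.0
t: 6.13
tool_pos: [0.4775, -0.0619, 0.3179]
orientation: [2.102, 2.334, 0.0]
force: [0.5, -0.6, -0.2]
opening: 0.0923
gripper_force: 0.0
[ 0.4781 -0.0611  0.3179]
```

View pics/c2.png

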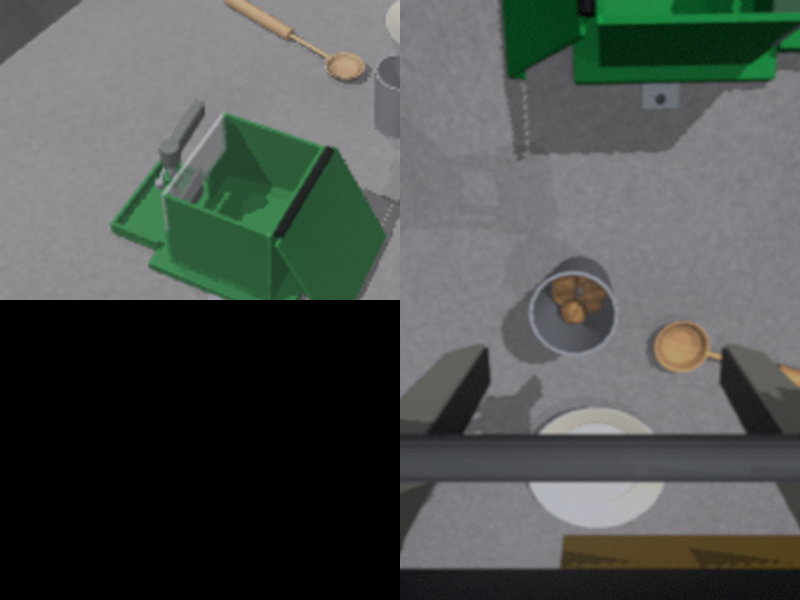

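The lever now lies along the +x wall with the flap across the outlet, so it is shut. The cup mouth centre is at wrist pixel (373,313) and the saucer at (396,467).

```bash
python3 - <<'E'
from h import *
z=np.load("w2.npz");d={"intrinsics":z["K"]}
c=ray(d,373,313,.085,T=z["T"]);print(c,ray(d,396,467,.018,T=z["T"]))
print("saucer dia", np.linalg.norm(ray(d,329,467,.018,T=z["T"])-ray(d,464,467,.018,T=z["T"])),"cup",np.linalg.norm(ray(d,330,313,.085,T=z["T"])-ray(d,416,313,.085,T=z["T"])))
s=robot.read_state();R=cv2.Rodrigues(np.array(s["orientation"]))[0]
print("to cup, tool axes, TCP .110",R.T@(np.r_[c[:2],.110]-s["tool_pos"]),np.degrees(np.arctan2(R[1,0],R[0,0])))
E
```

```text
[ 0.45697045 -0.08848129  0.085     ] [ 0.49081597 -0.26768238  0.018     ]
saucer dia 0.13371006395279347 cup 0.06339383124732983
to cup, tool axes, TCP .110 [-0.02551116 -0.02449552  0.20785936] 96.12043976685365
```

```bash
python3 -m jog '1 -0.013 -0.012 0.02 0;1 -0.012 -0.012 0.02 0;1 0 0 0.03 0;1 0 0 0.03 0;1 0 0 0.03 0;1 0 0 0.03 0;1 0 0 0.025 0;1 0 0 0.02 0;1 0 0 0 0;1 0 0 0 0'
python3 - <<'E'
from h import *
s=robot.read_state();R=cv2.Rodrigues(np.array(s["orientation"]))[0]
print("to cup",R.T@(np.r_[.456,-.0875,.110]-s["tool_pos"]),s["force"])
E
```

```text
t: 7.07
tool_pos: [0.4569, -0.0869, 0.1118]
orientation: [-2.095, -2.337, 0.002]
force: [-1.1, -0.7, 0.2]
opening: 0.093
gripper_force: 0.0
to cup [-0.00050661 -0.00094389  0.00181361] [-1.06392276 -0.73322666  0.18482093]
```

```bash
python3 -m jog '0 0 0 0 0;0 0 0 0 0;0 0 0 0 0;0 0 0 0 0;0 0 0 0 0;0 0 0 0 0;0 0 0 -0.005 0;0 0 0 -0.01 0;0 0 0 -0.02 0;0 0 0 -0.02 0' 16
python3 -m jog '0 0.005 0.005 -0.02 0;0 0.01 0.010 -0.02 0;0 0.016 0.01 -0.01 0;0 0.016 0.01 0 0;0 0.016 0.01 0 0;0 0.016 0.01 0 0;0 0.016 0.01 0 0;0 0.016 0.007 0 0;0 0.01 0.004 0 0;0 0 0 0 0'
cat >> h.py <<'E'
def rel():
    s=robot.read_state();R=cv2.Rodrigues(np.array(s["orientation"]))[0]
    a=np.radians(6.3);F=np.array([[-np.sin(a),np.cos(a)],[np.cos(a),np.sin(a)]])
    p=F@(s["tool_pos"][:2]-[.505,.159])
    print("t",s["t"],"yp %.1f ty %.1f zp %.1f"%(p[0]*1e3+64,p[1]*1e3,(s["tool_pos"][2]-.065-.12)*1e3),"yaw",np.degrees(np.arctan2(R[1,0],R[0,0])).round(1),"F",s["force"].round(1),"open",round(s["opening"],4),"g",s["gripper_force"])
def shot(cam,name,c=None,size=(680,560)):
    d=robot.read_camera(cam);im=d["color"][:,:,::-1]
    if c: im=im[c[0]:c[1],c[2]:c[3]]
    cv2.imwrite("pics/"+name,cv2.resize(im,size,interpolation=cv2.INTER_CUBIC))
E
python3 -c "
from h import *
rel();shot('side','s3.png',(130,300,180,386))"
```

```text
t: 7.9
tool_pos: [0.4565, -0.0876, 0.1679]
orientation: [-2.097, -2.336, 0.002]
force: [-0.3, 0.9, -2.0]
opening: 0.0641
gripper_force: 16.0
t: 8.73
tool_pos: [0.5202, 0.0422, 0.218]
orientation: [-2.096, -2.339, -0.001]
force: [0.1, 0.0, -3.1]
opening: 0.0637
gripper_force: 16.0
t 8.7333 yp -53.7 ty 2.3 zp 33.0 yaw 96.3 F [ 0.1  0.  -3.1] open 0.0637 g 15.964225124298537
```

View pics/s3.png

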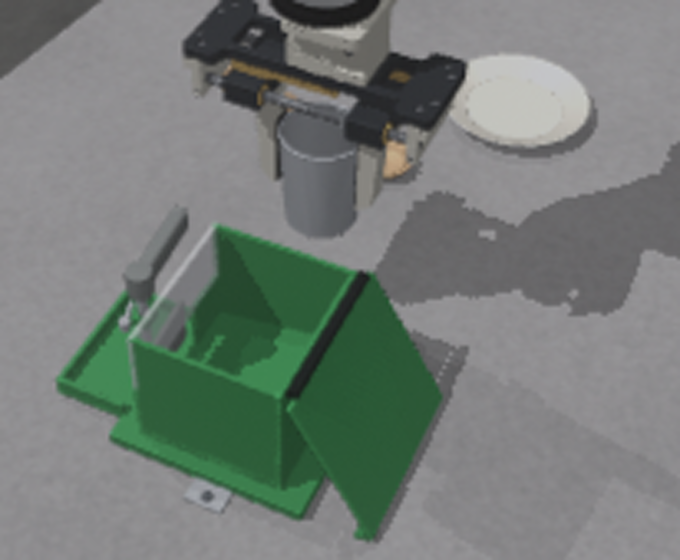

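The cup is held upright over the bench in front of the near wall. I'll tip it by hooking its foot on the wall and rolling it over the rim.

```bash
python3 -m jog '0 0.008 -0.001 0.002 0;0 0.008 -0.001 0.001 0;0 0.007 0 0 0;0 0.003 0 -0.003 0;0 0.003 0 -0.002 0;0 0.006 0 -0.004 0;0 0.007 0 -0.003 0;0 0.007 0 -0.001 0;0 0 0 0 0'
python3 -c "
from h import *
rel()"
python3 -m jog '0 0.004 0 0 0;0 0.004 0 0 0;0 0.004 0 0 0;0 0.003 0 0.001 0;0 0.003 0 0.001 0;0 0 0 0 0'
python3 -c "
from h import *
rel();shot('side','s4.png',(130,300,180,386))"
```

```text
t: 9.53
tool_pos: [0.5131, 0.0902, 0.2286]
orientation: [2.097, 2.338, 0.002]
force: [0.7, -1.1, -1.1]
opening: 0.0638
gripper_force: 16.0
t 9.5333 yp -5.3 ty 0.5 zp 43.6 yaw 96.2 F [ 0.7 -1.1 -1.1] open 0.0638 g 15.988040957754492
t: 10.03
tool_pos: [0.5109, 0.1075, 0.2255]
orientation: [-2.098, -2.338, -0.0]
force: [0.9, -1.8, -0.6]
opening: 0.0639
gripper_force: 16.0
t 10.0333 yp 12.1 ty 0.2 zp 40.5 yaw 96.2 F [ 0.9 -1.8 -0.6] open 0.0639 g 15.996383453921226
```

View pics/s4.png

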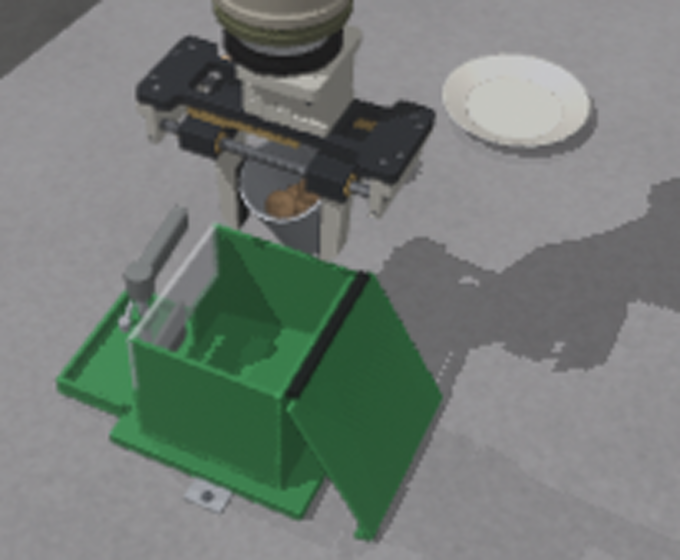

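The cup is tilting mouth-forward over the hopper with the balls still inside, so the rolling works. Continuing.

```bash
python3 -m jog '0 0.0035 0 0.001 0;0 0.0035 0 0.0015 0;0 0.003 0 0.002 0;0 0.003 0 0.002 0;0 0.003 0 0.002 0;0 0.003 0 0.0025 0;0 0.0025 0 0.003 0;0 0.0025 0 0.003 0;0 0.002 0 0.003 0;0 0.002 0 0.003 0'
python3 -c "
from h import *
rel()"
python3 -m jog '0 0.002 0 0.003 0;0 0.0015 0 0.0035 0;0 0.0015 0 0.0035 0;0 0.001 0 0.0035 0;0 0 0 0.0035 0;0 0 0 0.0035 0;0 0 0 0 0;0 0 0 0 0;0 0 0 0 0'
python3 -c "
from h import *
rel();shot('side','s5.png',(130,300,180,386))"
```

```text
t: 10.92
tool_pos: [0.508, 0.1352, 0.2026]
orientation: [-2.099, -2.338, -0.001]
force: [0.9, 0.3, 2.9]
opening: 0.0638
gripper_force: 16.0
t 10.9167 yp 40.0 ty 0.3 zp 17.6 yaw 96.2 F [0.9 0.3 2.9] open 0.0638 g 15.999573628723738
t: 11.67
tool_pos: [0.5072, 0.1406, 0.182]
orientation: [2.099, 2.338, -0.001]
force: [0.9, 1.0, 1.6]
opening: 0.0635
gripper_force: 16.0
t 11.6667 yp 45.4 ty 0.2 zp -3.0 yaw 96.2 F [0.9 1.  1.6] open 0.0635 g 15.998655779112596
```

View pics/s5.png

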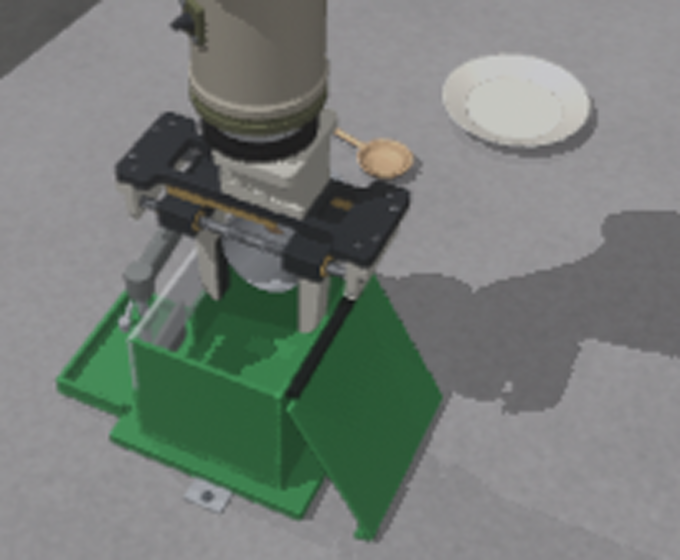

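```bash
python3 -m jog '0 0 0 -0.01 0;0 0 0 -0.012 0;0 0 0 -0.012 0;0 0 0 -0.012 0;0 0 0 -0.012 0;0 0 0 -0.012 0;0 0 0 0 0;0 0 0 0 0'
python3 - <<'E'
from h import *
rel()
s=robot.read_state();w=robot.read_camera("wrist");np.savez("w6.npz",K=w["intrinsics"],T=wristT(s,w))
a=cv2.resize(w["color"][:,:,::-1],(480,360),interpolation=cv2.INTER_CUBIC)
d=robot.read_camera("side");b=cv2.resize(d["color"][130:300,180:386,::-1],(320,264))
im=np.zeros((360,800,3),np.uint8);im[:,:480]=a;im[:264,480:]=b
cv2.imwrite("pics/c6.png",im)
E
```

```text
t: 12.38
tool_pos: [0.5079, 0.1409, 0.2535]
orientation: [2.098, 2.337, 0.003]
force: [-0.1, -0.1, -3.7]
opening: 0.0638
gripper_force: 16.0
t 12.3833 yp 45.7 ty 0.9 zp 68.5 yaw 96.2 F [-0.1 -0.1 -3.7] open 0.0638 g 16.001613340195036
```

View pics/c6.png

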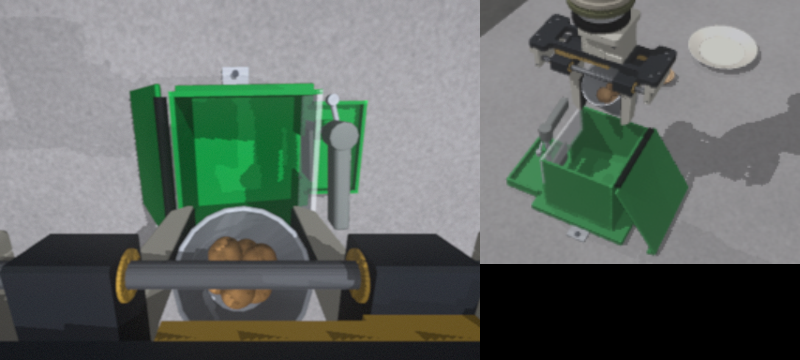

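The wrist view shows the hopper empty and all the balls still in the cup. It sits at roughly 50° after swinging back on the lift, because the pads hold it high and it hangs like a pendulum. I'll hook it again and go further over.

```bash
python3 -m jog '0 -0.008 0 0 0;0 -0.014 0 0 0;0 -0.016 0 0 0;0 -0.016 0 0 0;0 -0.016 0 0 0;0 -0.012 0 0 0;0 -0.006 0 0.005 0;0 0 0 0.012 0;0 0 0 0.012 0;0 0 0 0.009 0'
python3 -c "
from h import *
rel()"
python3 -m jog '0 0.004 0 0 0;0 0.005 0 -0.001 0;0 0.005 0 -0.003 0;0 0.005 0 -0.003 0;0 0.006 0 -0.003 0;0 0.006 0 -0.002 0;0 0.007 0 -0.001 0;0 0.006 0 0 0;0 0.006 0 0 0;0 0.005 0 0.001 0'
python3 -c "
from h import *
rel()"
```

```text
t: 13.32
tool_pos: [0.5158, 0.0538, 0.2116]
orientation: [-2.097, -2.336, 0.002]
force: [-0.7, 0.2, -2.2]
opening: 0.0635
gripper_force: 16.0
t 13.3167 yp -41.8 ty -0.8 zp 26.6 yaw 96.2 F [-0.7  0.2 -2.2] open 0.0635 g 16.00162356524379
t: 14.15
tool_pos: [0.5108, 0.1087, 0.2264]
orientation: [2.098, 2.338, 0.0]
force: [0.6, -0.0, -2.6]
opening: 0.0635
gripper_force: 16.0
t 14.15 yp 13.4 ty 0.2 zp 41.4 yaw 96.2 F [ 0.6 -0.  -2.6] open 0.0635 g 16.001427394767234
```

```bash
python3 -m jog '0 0.0035 0 0.002 0;0 0.0035 0 0.002 0;0 0.003 0 0.002 0;0 0.003 0 0.002 0;0 0.003 0 0.002 0;0 0.003 0 0.0025 0;0 0.0025 0 0.003 0;0 0.0025 0 0.003 0;0 0.002 0 0.003 0;0 0.001 0 0.003 0'
python3 -c "
from h import *
rel()"
python3 -m jog '0 0.001 0 0.003 0;0 0.001 0 0.003 0;0 0.001 0 0.003 0;0 0.001 0 0.003 0;0 0 0 0.003 0;0 0 0 0.003 0;0 0 0 0.003 0;0 0 0 0.003 0;0 0 0 0.003 0;0 0 0 0.003 0'
python3 -c "
from h import *
rel()"

```

```text
t: 14.98
tool_pos: [0.508, 0.1352, 0.2017]
orientation: [2.099, 2.338, 0.001]
force: [1.0, -0.8, 4.1]
opening: 0.0634
gripper_force: 16.0
t 14.9833 yp 40.0 ty 0.4 zp 16.7 yaw 96.2 F [ 1.  -0.8  4.1] open 0.0634 g 15.998131836822722
t: 15.82
tool_pos: [0.5078, 0.1399, 0.1722]
orientation: [-2.098, -2.338, -0.004]
force: [-1.5, 7.4, 6.8]
opening: 0.0637
gripper_force: 16.0
t 15.8167 yp 44.7 ty 0.7 zp -12.8 yaw 96.2 F [-1.5  7.4  6.8] open 0.0637 g 15.99567462624691
```

```bash
python3 -m jog '0 0 0 -0.003 0;0 0 0 0.003 0;0 0 0 -0.004 0;0 0 0 0.004 0;0 0 0 -0.003 0;0 0 0 0 0;0 0 0 0 0;0 0 0 0 0'
cat >> h.py <<'E'
def brown(cam):
    im=robot.read_camera(cam)["color"].astype(int);m=((im[...,0]>1.25*im[...,1])&(im[...,1]>1.2*im[...,2])&(im[...,0]>60)).astype(np.uint8)
    n,_,st,ce=cv2.connectedComponentsWithStats(m)
    print(cam,[(int(st[i,4]),ce[i].round().astype(int).tolist(),st[i,:4].tolist()) for i in range(1,n) if st[i,4]>12])
E
python3 -c "
from h import *
rel()
for c in ('wrist','side','top'): brown(c)"
python3 -c "
import cv2;from h import *
class D:pass
im=cv2.imread('pics/c6.png')[:,:,::-1].astype(int)[:,:480];print(((im[...,0]>1.25*im[...,1])&(im[...,1]>1.2*im[...,2])&(im[...,0]>60))[200:318,170:310].sum())"
```

```text
t: 16.48
tool_pos: [0.5072, 0.1385, 0.1743]
orientation: [-2.099, -2.337, 0.001]
force: [-0.3, -0.1, -0.7]
opening: 0.0635
gripper_force: 16.0
t 16.4833 yp 43.4 ty -0.1 zp -10.7 yaw 96.1 F [-0.3 -0.1 -0.7] open 0.0635 g 16.002445533958962
wrist [(1225, [308, 113], [279, 100, 59, 29]), (553, [321, 143], [308, 130, 28, 27]), (408, [245, 152], [232, 137, 28, 26]), (1018, [257, 221], [238, 201, 39, 38]), (379, [292, 212], [279, 201, 26, 22]), (26, [127, 315], [125, 311, 5, 12]), (19, [136, 314], [131, 311, 10, 8]), (27, [488, 356], [484, 352, 9, 9]), (28, [503, 357], [498, 352, 10, 9]), (21, [410, 359], [404, 356, 12, 7])]
side [(31844, [124, 57], [0, 0, 380, 186]), (249, [392, 15], [384, 5, 17, 21]), (89, [413, 13], [406, 9, 17, 10]), (687, [457, 118], [442, 99, 44, 42]), (399, [491, 126], [471, 107, 41, 38]), (13, [480, 122], [478, 119, 6, 6])]
top [(17, [349, 131], [348, 126, 3, 12]), (21, [347, 146], [346, 139, 3, 14]), (128, [338, 196], [331, 189, 15, 16]), (19, [220, 222], [217, 219, 6, 5]), (792, [23, 269], [0, 251, 43, 36]), (220, [5, 290], [0, 277, 16, 26])]
1719
```

```bash
python3 -m jog '0 0.008 0 0 0;0 -0.01 0 -0.003 0;0 0.008 0 0.003 0;0 -0.01 0 -0.003 0;0 0.008 0 0.003 0;0 -0.008 0 0 0;0 0.004 0 0 0;0 0 0 0 0'
python3 -c "
from h import *
rel()
for c in ('wrist',): brown(c)
f=[]
for i in range(12): robot.read_camera('top');f.append(robot.read_state()['force'])
print(np.mean(f,0))"
```

```text
t: 17.3
tool_pos: [0.5077, 0.1395, 0.1751]
orientation: [2.099, 2.337, 0.002]
force: [1.3, 1.0, 2.3]
opening: 0.0634
gripper_force: 16.0
t 17.3 yp 44.3 ty 0.6 zp -9.9 yaw 96.1 F [1.3 1.  2.3] open 0.0634 g 15.993565119060804
wrist [(1256, [306, 115], [276, 101, 60, 30]), (565, [260, 120], [248, 105, 28, 29]), (559, [320, 144], [306, 130, 28, 28]), (412, [332, 178], [319, 166, 24, 25]), (38, [307, 234], [305, 227, 5, 15]), (14, [128, 308], [124, 305, 7, 6]), (27, [129, 314], [125, 311, 9, 8]), (22, [137, 313], [133, 310, 10, 6]), (29, [467, 357], [463, 353, 10, 10]), (20, [478, 357], [475, 353, 8, 10]), (15, [488, 358], [485, 355, 6, 8]), (19, [381, 360], [376, 357, 11, 7]), (16, [497, 359], [493, 357, 8, 6])]
[0.8018037  3.52727237 3.95685188]
```

```bash
python3 -m jog '0 0 0 -0.006 0;0 0 0 -0.012 0;0 0 0 -0.012 0;0 0 0 -0.012 0;0 0 0 -0.012 0;0 0 0 -0.012 0;0 0 0 -0.01 0;0 0 0 0 0;0 0 0 0 0'
python3 - <<'E'
from h import *
rel();brown('wrist')
f=[]
for i in range(8): robot.read_camera('top');f.append(robot.read_state()['force'])
print(np.mean(f,0))
w=robot.read_camera("wrist")
a=cv2.resize(w["color"][:,:,::-1],(480,360),interpolation=cv2.INTER_CUBIC)
d=robot.read_camera("side");b=cv2.resize(d["color"][130:300,180:386,::-1],(320,264))
im=np.zeros((360,800,3),np.uint8);im[:,:480]=a;im[:264,480:]=b
cv2.imwrite("pics/c7.png",im)
E
```

```text
t: 18.7
tool_pos: [0.5079, 0.1389, 0.2517]
orientation: [2.098, 2.337, 0.002]
force: [0.1, 0.5, -2.3]
opening: 0.0637
gripper_force: 16.0
t 18.7 yp 43.7 ty 0.7 zp 66.7 yaw 96.2 F [ 0.1  0.5 -2.3] open 0.0637 g 16.003178778373695
wrist [(579, [293, 112], [272, 102, 43, 21]), (261, [260, 116], [251, 106, 20, 21]), (257, [304, 134], [295, 125, 19, 20]), (203, [313, 160], [304, 151, 16, 19]), (209, [302, 205], [295, 196, 16, 18]), (13, [129, 302], [125, 299, 7, 6]), (82, [130, 315], [123, 306, 15, 17]), (42, [389, 315], [384, 306, 10, 17]), (23, [398, 344], [395, 337, 8, 13]), (41, [491, 341], [485, 336, 12, 10]), (16, [503, 339], [500, 337, 6, 6]), (54, [429, 345], [419, 341, 21, 12]), (21, [484, 350], [481, 344, 9, 10]), (58, [505, 356], [500, 348, 12, 15]), (15, [388, 354], [384, 352, 10, 6]), (32, [399, 357], [395, 352, 9, 11]), (49, [409, 358], [405, 353, 11, 10]), (40, [427, 358], [421, 353, 13, 9]), (30, [489, 357], [485, 352, 9, 12]), (24, [342, 359], [338, 355, 12, 8]), (13, [371, 360], [367, 356, 8, 7]), (17, [452, 360], [449, 357, 7, 7]), (19, [459, 359], [456, 356, 6, 7])]
[-0.092581    0.13543345 -2.42837914]
```

View pics/c7.png

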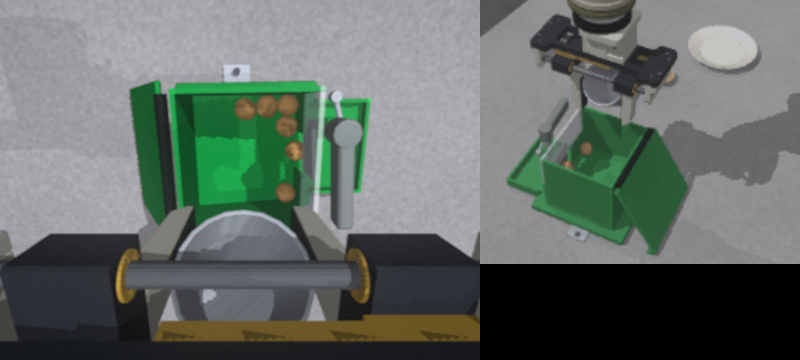

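All six balls are in the hopper, the cup is empty and the lever is still shut. Next I'll set the cup upright by lowering its front lip onto the near rim.

```bash
python3 -m jog '0 -0.008 0 0 0;0 -0.014 0 0 0;0 -0.016 0 0 0;0 -0.016 0 0 0;0 -0.014 0 0 0;0 -0.007 0 0 0;0 0 0 0.01 0;0 0 0 0.015 0;0 0 0 0.015 0;0 0 0 0.01 0'
python3 -c "
from h import *
rel()"
python3 -m jog '0 0 0 0.006 0;0 0 0 0.006 0;0 0 0 0.006 0;0 0 0 0.006 0;0 0 0 0.006 0;0 0 0 0.006 0'
python3 -c "
from h import *
rel()"
```

```text
t: 20.08
tool_pos: [0.5147, 0.0646, 0.1985]
orientation: [-2.098, -2.337, 0.002]
force: [-0.9, 0.9, -2.4]
opening: 0.0635
gripper_force: 16.0
t 20.0833 yp -30.9 ty -0.7 zp 13.5 yaw 96.2 F [-0.9  0.9 -2.4] open 0.0635 g 16.00311510363099
t: 20.58
tool_pos: [0.5158, 0.0643, 0.1645]
orientation: [2.098, 2.337, 0.001]
force: [0.2, -0.5, -2.7]
opening: 0.0635
gripper_force: 16.0
t 20.5833 yp -31.3 ty 0.3 zp -20.5 yaw 96.2 F [ 0.2 -0.5 -2.7] open 0.0635 g 16.003009866763023
```

```bash
python3 -m jog '0 0 0 0.004 0;0 0 0 0.004 0;0 0 0 0 0'
python3 -c "
from h import *
rel()"
python3 -m jog '0 0 0 0.004 0;0 0 0 0.003 0;0 0 0 0 0'
python3 - <<'E'
from h import *
rel()
d=robot.read_camera("side");np.savez("side8.npz",im=d["color"])
E
```

```text
t: 20.83
tool_pos: [0.5151, 0.0642, 0.1558]
orientation: [-2.098, -2.337, 0.001]
force: [0.4, -0.7, -2.1]
opening: 0.0639
gripper_force: 16.0
t 20.8333 yp -31.3 ty -0.4 zp -29.2 yaw 96.2 F [ 0.4 -0.7 -2.1] open 0.0639 g 16.00294782059791
t: 21.08
tool_pos: [0.5152, 0.0642, 0.1491]
orientation: [-2.098, -2.337, 0.001]
force: [-0.7, 0.2, -2.4]
opening: 0.0638
gripper_force: 16.0
t 21.0833 yp -31.4 ty -0.2 zp -35.9 yaw 96.2 F [-0.7  0.2 -2.4] open 0.0638 g 16.00287403431139
```

```bash
python3 -m jog '0 0.002 0 0 0;0 0.002 0 0 0;0 0 0 0 0'
python3 -c "
from h import *
rel()"
python3 -m jog '0 0.002 0 0 0;0 0.002 0 0 0;0 0 0 0 0'
python3 - <<'E'
from h import *
rel()
w=robot.read_camera("wrist")["color"]
g=cv2.GaussianBlur(cv2.cvtColor(w,cv2.COLOR_RGB2GRAY),(3,3),0)
# brightness down the centre column and across, to find the cup's rim
c=g[100:384:4,256];print("col256 from v=100:",c.tolist())
for v in (200,220,240,260): print(v,g[v,120:400:5].tolist())
E
```

```text
t: 21.38
tool_pos: [0.5152, 0.0686, 0.15]
orientation: [2.098, 2.338, 0.001]
force: [-0.3, 0.0, -2.5]
opening: 0.0635
gripper_force: 16.0
t 21.3833 yp -27.0 ty 0.2 zp -35.0 yaw 96.2 F [-0.3  0.  -2.5] open 0.0635 g 16.002947553424747
t: 21.63
tool_pos: [0.5147, 0.0726, 0.1498]
orientation: [-2.098, -2.338, -0.0]
force: [-0.8, -0.4, -1.8]
opening: 0.0637
gripper_force: 16.0
t 21.6333 yp -23.0 ty 0.1 zp -35.2 yaw 96.2 F [-0.8 -0.4 -1.8] open 0.0637 g 16.002949585708848
col256 from v=100: [149, 148, 148, 147, 146, 146, 147, 136, 116, 93, 102, 120, 126, 127, 127, 126, 126, 125, 125, 117, 75, 75, 75, 75, 76, 75, 75, 76, 76, 76, 78, 100, 126, 133, 149, 173, 164, 156, 129, 126, 127, 128, 127, 127, 128, 73, 95, 108, 116, 123, 122, 113, 114, 133, 130, 128, 130, 126, 128, 130, 127, 109, 108, 107, 107, 106, 61, 40, 39, 38, 37]
200 [48, 135, 133, 108, 68, 67, 67, 66, 67, 71, 75, 74, 75, 74, 75, 75, 75, 76, 76, 75, 75, 75, 76, 76, 75, 74, 75, 75, 75, 75, 74, 76, 75, 74, 75, 74, 74, 74, 75, 75, 75, 66, 56, 58, 58, 58, 60, 60, 61, 63, 64, 95, 116, 143, 147, 147]
220 [45, 136, 137, 134, 73, 75, 78, 77, 77, 77, 77, 76, 76, 77, 77, 76, 77, 76, 77, 79, 78, 76, 77, 79, 78, 77, 76, 78, 77, 77, 77, 77, 78, 76, 77, 77, 77, 77, 78, 78, 78, 77, 78, 78, 79, 80, 79, 80, 81, 83, 82, 84, 85, 86, 86, 79]
240 [104, 147, 152, 145, 143, 146, 143, 146, 144, 142, 141, 150, 147, 147, 139, 122, 45, 40, 131, 205, 177, 149, 152, 162, 174, 169, 168, 173, 158, 152, 150, 147, 142, 142, 139, 147, 215, 199, 93, 42, 61, 150, 150, 151, 150, 152, 191, 197, 198, 203, 201, 198, 193, 200, 191, 195]
260 [47, 48, 49, 47, 46, 46, 131, 144, 150, 149, 150, 149, 150, 140, 47, 156, 183, 138, 140, 143, 146, 152, 161, 159, 138, 122, 127, 127, 129, 129, 129, 130, 129, 131, 128, 125, 125, 122, 121, 122, 123, 43, 67, 106, 107, 117, 136, 151, 150, 185, 87, 47, 49, 54, 53, 53]
```

```bash
python3 - <<'E'
from h import *
w=robot.read_camera("wrist");K=w["intrinsics"];C=np.linalg.inv(w["tool_from_camera"])
def pr(p):
    q=K@(C[:3,:3]@p+C[:3,3]);return q[:2]/q[2]
for piv,up in ((18,20),(5,33)):
  for phi in (-20,0,10,20,30,40,50,60):
    f=np.radians(phi);t=np.linspace(0,2*np.pi,721)
    # cup coords: x forward, z up -> tool x fwd, tool z down ; pivot at tool z=65-piv
    x,y,z=33*np.cos(t),33*np.sin(t),up
    X=x*np.cos(f)+z*np.sin(f);Z=-x*np.sin(f)+z*np.cos(f)
    uv=np.array([pr(np.array([a,b,65-piv-c])/1000) for a,b,c in zip(X,y,Z)])
    top=uv[:,1].min();k=abs(uv[:,1]-(top+6))<1.2;k2=abs(uv[:,1]-(top+26))<1.2
    print(piv,phi,"apex v %.0f"%top,"width +6: %.0f +26: %.0f"%(np.ptp(uv[k,0]),np.ptp(uv[k2,0])),"max width %.0f"%np.ptp(uv[:,0]),"bottom %.0f"%uv[:,1].max())
im=w["color"].astype(int);g=cv2.cvtColor(w["color"],cv2.COLOR_RGB2GRAY)
print("apex rows",[(v,int(g[v,256])) for v in range(218,262,2)])
for v in range(236,310,6): print(v,[int(x) for x in np.where(g[v,160:350]>180)[0]+160][:40])
print("green apex", [v for v in range(100,250) if im[v,256,1]>1.3*im[v,256,0]][-1])
E
```

```text
18 -20 apex v 251 width +6: 81 +26: 137 max width 149 bottom 339
18 0 apex v 220 width +6: 68 +26: 122 max width 151 bottom 351
18 10 apex v 208 width +6: 66 +26: 118 max width 151 bottom 354
18 20 apex v 199 width +6: 63 +26: 115 max width 151 bottom 354
18 30 apex v 193 width +6: 62 +26: 114 max width 151 bottom 350
18 40 apex v 190 width +6: 63 +26: 114 max width 150 bottom 343
18 50 apex v 190 width +6: 64 +26: 117 max width 149 bottom 332
18 60 apex v 192 width +6: 68 +26: 120 max width 147 bottom 318
5 -20 apex v 261 width +6: 82 +26: 137 max width 146 bottom 345
5 0 apex v 220 width +6: 68 +26: 122 max width 151 bottom 351
5 10 apex v 203 width +6: 65 +26: 117 max width 152 bottom 349
5 20 apex v 189 width +6: 63 +26: 115 max width 152 bottom 344
5 30 apex v 179 width +6: 64 +26: 114 max width 151 bottom 334
5 40 apex v 172 width +6: 64 +26: 115 max width 149 bottom 320
5 50 apex v 169 width +6: 66 +26: 118 max width 147 bottom 302
5 60 apex v 169 width +6: 69 +26: 122 max width 144 bottom 282
apex rows [(218, 77), (220, 79), (222, 75), (224, 105), (226, 127), (228, 126), (230, 125), (232, 136), (234, 143), (236, 152), (238, 172), (240, 173), (242, 171), (244, 163), (246, 159), (248, 155), (250, 150), (252, 127), (254, 127), (256, 128), (258, 127), (260, 128)]
236 [219, 220, 221, 222, 223, 224, 291, 292, 293, 294, 295, 296, 297, 298, 299, 300, 301, 302, 303, 304, 305, 306, 307, 308, 345, 346, 347, 348, 349]
242 [211, 212, 213, 214, 215, 216, 300, 301, 302, 303, 304, 305, 306, 307, 308]
248 [204, 205, 206, 207, 208, 209, 307, 308, 309, 310, 311, 312]
254 [200, 201, 202, 203, 204]
260 [196, 197, 198, 199, 200]
266 [192, 193, 194, 195]
272 []
278 []
284 []
290 []
296 []
302 []
308 []
green apex 233
```

```bash
python3 -m jog '0 -0.01 0 0 0;0 -0.012 0 -0.005 0;0 -0.012 0 -0.015 0;0 -0.012 0 -0.015 0;0 -0.014 0 -0.015 0;0 -0.016 -0.002 -0.01 0;0 -0.018 -0.004 0 0;0 -0.018 -0.004 0 0;0 -0.018 -0.004 0 0;0 -0.018 -0.004 0 0'
python3 -m jog '0 -0.018 -0.004 0 0;0 -0.018 -0.004 0 0;0 -0.018 -0.004 0 0;0 -0.018 -0.004 0 0;0 -0.014 -0.004 0 0;0 -0.01 -0.004 0 0;0 -0.006 -0.002 0 0;0 0 0 0 0'
python3 - <<'E'
from h import *
rel();s=robot.read_state();print(s["tool_pos"])
z=np.load("side8.npz")["im"].astype(np.uint8)
e=robot.read_camera("side")
for nm,im in(("side8",z),):
    hsv=cv2.cvtColor(im,cv2.COLOR_RGB2HSV)
    m=((im.min(2)>150)).astype(np.uint8);m=cv2.morphologyEx(m,cv2.MORPH_OPEN,np.ones((3,3)))
    n,_,st,ce=cv2.connectedComponentsWithStats(m)
    for i in range(1,n):
        if st[i,4]>300: print(nm,st[i].tolist(),ce[i]);
E
```

```text
t: 22.57
tool_pos: [0.5124, -0.0791, 0.2103]
orientation: [2.099, 2.336, -0.0]
force: [0.3, -0.6, -2.6]
opening: 0.0635
gripper_force: 16.0
t: 23.23
tool_pos: [0.4973, -0.1827, 0.2099]
orientation: [2.101, 2.336, -0.0]
force: [0.1, -0.1, -2.4]
opening: 0.0638
gripper_force: 16.0
t 23.2333 yp -274.7 ty -45.2 zp 24.9 yaw 96.1 F [ 0.1 -0.1 -2.4] open 0.0638 g 16.00282648261782
[ 0.49727754 -0.18265573  0.20992774]
side8 [314, 146, 45, 28, 1011] [335.71711177 159.41048467]
side8 [430, 254, 36, 58, 990] [446.71717172 279.74949495]
side8 [159, 343, 43, 36, 752] [179.08111702 358.18085106]
```

```bash
python3 - <<'E'
from h import *
e=robot.read_camera("side");print(ray(e,336.1,159.6,.016,s=1))
s=robot.read_state();R=cv2.Rodrigues(np.array(s["orientation"]))[0]
print(R.T@(np.array([.489,-.2675,.118])-s["tool_pos"]))
E
```

```text
[ 0.48957642 -0.27252894  0.016     ]
[-0.08498088 -0.01784101  0.09176023]
```

```bash
python3 -m jog '0 -0.01 -0.002 0 0;0 -0.016 -0.003 0 0;0 -0.018 -0.004 0 0;0 -0.018 -0.004 0 0;0 -0.016 -0.003 0 0;0 -0.0085 -0.002 0.01 0;0 0 0 0.018 0;0 0 0 0.018 0;0 0 0 0.015 0;0 0 0 0 0'
python3 - <<'E'
from h import *
s=robot.read_state();R=cv2.Rodrigues(np.array(s["orientation"]))[0]
print(R.T@(np.array([.489,-.269,.118])-s["tool_pos"]),s["force"])
# cup rim & saucer in wrist picture, along column 256
w=robot.read_camera("wrist");g=cv2.cvtColor(w["color"],cv2.COLOR_RGB2GRAY)
print(g[100:250:3,256].tolist())
t=robot.read_camera("top")["color"];cv2.imwrite("pics/top9.png",t[:,:,::-1])
m=(w["color"].min(2)>170).astype(np.uint8);n,_,st,ce=cv2.connectedComponentsWithStats(m)
print([(st[i].tolist(),ce[i].round(1).tolist()) for i in range(1,n) if st[i,4]>100])
for v in range(140,260,8): 
    k=np.where(m[v])[0];print(v,(k.min(),k.max(),len(k)) if len(k) else None)
E
```

```text
t: 24.17
tool_pos: [0.4871, -0.2673, 0.1441]
orientation: [-2.094, -2.333, 0.001]
force: [0.0, 0.1, -4.1]
opening: 0.0638
gripper_force: 16.0
[-0.00198618  0.00183663  0.02609766] [ 0.02559539  0.10899729 -4.12743255]
[127, 128, 129, 128, 129, 133, 137, 126, 121, 171, 168, 157, 157, 158, 156, 156, 155, 155, 156, 145, 183, 183, 185, 185, 184, 184, 183, 185, 185, 184, 184, 184, 185, 183, 183, 183, 184, 185, 182, 184, 181, 147, 144, 105, 104, 106, 103, 101, 95, 94]
[([298, 133, 58, 106, 709], [341.0, 203.1]), ([210, 159, 112, 82, 6229], [265.7, 196.6])]
140 (np.int64(309), np.int64(313), 5)
148 (np.int64(322), np.int64(324), 3)
156 (np.int64(331), np.int64(333), 3)
164 (np.int64(241), np.int64(339), 53)
172 (np.int64(188), np.int64(345), 79)
180 (np.int64(222), np.int64(348), 92)
188 (np.int64(181), np.int64(351), 104)
196 (np.int64(179), np.int64(353), 112)
204 (np.int64(178), np.int64(354), 114)
212 (np.int64(177), np.int64(354), 132)
220 (np.int64(178), np.int64(354), 135)
228 (np.int64(213), np.int64(353), 47)
236 (np.int64(303), np.int64(350), 10)
244 None
252 None
```

```bash
python3 - <<'E'
from h import *
s=robot.read_state();w=robot.read_camera("wrist");T=wristT(s,w);R=cv2.Rodrigues(np.array(s["orientation"]))[0]
g=cv2.cvtColor(w["color"],cv2.COLOR_RGB2GRAY).astype(int)
print([(v,int(g[v,265])) for v in range(116,166,2)]);
for v in(150,180,200): print(v,[(u,int(g[v,u])) for u in list(range(165,215,4))],[(u,int(g[v,u])) for u in range(310,370,4)])
loc=lambda u,v,z:R.T@(ray(w,u,v,z,s=1,T=T)-s["tool_pos"])
for n,u,v,z in (("L",177,214,.018),("R",355,214,.018),("apex",265,125,.018),("iL",210,205,.0065),("iR",322,205,.0065),("iapex",266,159,.0065)): print(n,loc(u,v,z).round(4))
E
```

```text
[(116, 131), (118, 134), (120, 130), (122, 128), (124, 157), (126, 174), (128, 158), (130, 156), (132, 154), (134, 156), (136, 155), (138, 154), (140, 155), (142, 154), (144, 154), (146, 155), (148, 153), (150, 155), (152, 149), (154, 150), (156, 181), (158, 183), (160, 184), (162, 185), (164, 185)]
150 [(165, 116), (169, 125), (173, 129), (177, 124), (181, 120), (185, 120), (189, 121), (193, 125), (197, 135), (201, 179), (205, 167), (209, 166), (213, 163)] [(310, 165), (314, 167), (318, 165), (322, 171), (326, 175), (330, 133), (334, 134), (338, 132), (342, 125), (346, 128), (350, 133), (354, 135), (358, 137), (362, 134), (366, 132)]
180 [(165, 124), (169, 119), (173, 123), (177, 104), (181, 177), (185, 169), (189, 173), (193, 173), (197, 170), (201, 170), (205, 170), (209, 169), (213, 159)] [(310, 174), (314, 163), (318, 169), (322, 170), (326, 168), (330, 167), (334, 171), (338, 170), (342, 172), (346, 174), (350, 137), (354, 128), (358, 133), (362, 132), (366, 127)]
200 [(165, 123), (169, 124), (173, 94), (177, 181), (181, 178), (185, 176), (189, 176), (193, 176), (197, 177), (201, 176), (205, 172), (209, 180), (213, 182)] [(310, 185), (314, 186), (318, 158), (322, 172), (326, 177), (330, 176), (334, 176), (338, 176), (342, 177), (346, 179), (350, 180), (354, 133), (358, 134), (362, 132), (366, 133)]
L [-0.003  -0.0652  0.1298]
R [-0.003   0.0746  0.1296]
apex [0.0653 0.0036 0.1298]
iL [ 0.0005 -0.0409  0.1413]
iR [0.0006 0.0509 0.1411]
iapex [0.0386 0.0048 0.1413]
```

```bash
python3 -m jog '0 -0.003 0.0045 0.006 0;0 0 0 0.006 0;0 0 0 0.005 0;0 0 0 0.003 0;0 0 0 0 0'
python3 -m jog '0 0 0 0.002 0;0 0 0 0.002 0;0 0 0 0 0'
python3 -m jog '0 0 0 0.001 0;0 0 0 0.001 0;0 0 0 0 0'
```

```text
t: 24.73
tool_pos: [0.4934, -0.2712, 0.1276]
orientation: [-2.098, -2.336, 0.0]
force: [-0.8, 0.4, -2.4]
opening: 0.0637
gripper_force: 16.0
t: 24.98
tool_pos: [0.4938, -0.2715, 0.1244]
orientation: [-2.099, -2.337, 0.0]
force: [-0.7, 0.3, -1.1]
opening: 0.0639
gripper_force: 16.0
t: 25.23
tool_pos: [0.4939, -0.2715, 0.1227]
orientation: [-2.099, -2.338, -0.0]
force: [-0.6, -0.0, -1.1]
opening: 0.0637
gripper_force: 16.0
```

```bash
for i in 1 2; do :; done; python3 -m jog '0 0 0 0.001 0;0 0 0 0.001 0;0 0 0 0 0'
python3 -m jog '0 0 0 0.001 0;0 0 0 0.001 0;0 0 0 0 0'
python3 - <<'E'
from h import *
f=[]
for i in range(8): robot.read_camera('top');s=robot.read_state();f.append(np.r_[s['force'],s['wrist_torque'],s['tool_pos'][2]])
print(np.mean(f,0).round(3))
E
```

```text
t: 25.48
tool_pos: [0.4939, -0.2715, 0.1205]
orientation: [-2.099, -2.337, -0.0]
force: [0.5, -0.3, -1.9]
opening: 0.0639
gripper_force: 16.0
t: 25.73
tool_pos: [0.4938, -0.2715, 0.1185]
orientation: [-2.099, -2.337, 0.0]
force: [-0.3, 0.8, -2.2]
opening: 0.0637
gripper_force: 16.0
[ 0.14  -0.091 -2.158  0.031 -0.089  0.022  0.119]
```

Not touching yet (still −2.2 N, hanging weight is −2.4 N). Going lower in 1 mm steps.

```bash
python3 -m jog '0 0 0 0.001 0;0 0 0 0.001 0;0 0 0 0 0;0 0 0 0 0'
python3 -c "
from h import *
f=[]
for i in range(6): robot.read_camera('top');s=robot.read_state();f.append(s['force'])
print(np.mean(f,0).round(2),s['tool_pos'])"
python3 -m jog '0 0 0 0.001 0;0 0 0 0.001 0;0 0 0 0 0;0 0 0 0 0'
python3 -c "
from h import *
f=[]
for i in range(6): robot.read_camera('top');s=robot.read_state();f.append(s['force'])
print(np.mean(f,0).round(2),s['tool_pos'])"
```

```text
t: 26.47
tool_pos: [0.4939, -0.2715, 0.1166]
orientation: [-2.099, -2.337, 0.0]
force: [0.5, -0.5, -2.0]
opening: 0.0639
gripper_force: 16.0
[-0.02 -0.07 -2.19] [ 0.4939793  -0.27155664  0.11677793]
t: 27.1
tool_pos: [0.4939, -0.2715, 0.1146]
orientation: [-2.099, -2.337, 0.0]
force: [-0.0, -0.9, -2.4]
opening: 0.0637
gripper_force: 16.0
[ 0.35 -0.37 -2.09] [ 0.49395404 -0.27153496  0.11476002]
```

```bash
python3 -m jog '0 0 0 0.001 0;0 0 0 0.001 0;0 0 0 0 0;0 0 0 0 0'
python3 -c "
from h import *
f=[]
for i in range(6): robot.read_camera('top');s=robot.read_state();f.append(s['force'])
print(np.mean(f,0).round(2),s['tool_pos'])"
python3 -m jog '0 0 0 0.001 0;0 0 0 0.001 0;0 0 0 0 0;0 0 0 0 0'
python3 -c "
from h import *
f=[]
for i in range(6): w=robot.read_camera('wrist');s=robot.read_state();f.append(s['force'])
print(np.mean(f,0).round(2),s['tool_pos'])
g=cv2.cvtColor(w['color'],cv2.COLOR_RGB2GRAY)
print([(v,int(g[v,256])) for v in range(196,262,3)])
for v in range(214,300,8): print(v,g[v,170:350:6].tolist())"
```

```text
t: 27.73
tool_pos: [0.4942, -0.2716, 0.1131]
orientation: [2.098, 2.337, 0.0]
force: [-1.6, 2.0, 3.1]
opening: 0.0639
gripper_force: 16.0
[-1.22  2.54  4.65] [ 0.49412554 -0.27155129  0.11302241]
t: 28.37
tool_pos: [0.4948, -0.2715, 0.1123]
orientation: [2.098, 2.337, 0.001]
force: [-3.1, 6.0, 13.5]
opening: 0.0636
gripper_force: 16.0
[-2.73  6.38 14.05] [ 0.49479051 -0.27152765  0.1122837 ]
[(196, 181), (199, 181), (202, 181), (205, 180), (208, 180), (211, 182), (214, 182), (217, 179), (220, 179), (223, 145), (226, 142), (229, 106), (232, 104), (235, 104), (238, 100), (241, 94), (244, 94), (247, 91), (250, 91), (253, 84), (256, 77), (259, 78)]
214 [172, 173, 172, 162, 181, 179, 181, 180, 179, 180, 179, 180, 181, 180, 181, 181, 180, 180, 182, 180, 180, 180, 180, 177, 180, 164, 174, 172, 174, 172]
222 [174, 174, 175, 159, 120, 100, 112, 180, 179, 180, 179, 181, 179, 172, 156, 147, 160, 176, 179, 180, 169, 180, 179, 178, 91, 99, 142, 175, 176, 178]
230 [177, 111, 100, 98, 100, 92, 53, 181, 180, 161, 142, 127, 104, 101, 105, 103, 99, 94, 98, 143, 129, 123, 169, 176, 45, 101, 99, 98, 104
[... 322 characters left out ...]
4, 82, 76, 79, 79, 82, 81, 82, 80, 82, 78, 80, 76, 89, 42, 37, 69, 70, 99]
262 [95, 95, 94, 34, 126, 83, 84, 86, 91, 87, 81, 70, 74, 78, 75, 77, 77, 78, 81, 79, 79, 76, 77, 74, 73, 87, 33, 53, 68, 68]
270 [68, 66, 50, 53, 70, 53, 54, 58, 58, 60, 65, 84, 86, 86, 85, 85, 86, 86, 77, 75, 76, 74, 72, 74, 70, 69, 83, 29, 66, 67]
278 [44, 44, 40, 50, 41, 40, 41, 44, 42, 44, 51, 50, 48, 51, 51, 49, 52, 51, 52, 47, 44, 47, 46, 49, 43, 41, 50, 39, 39, 45]
286 [61, 61, 59, 62, 61, 61, 58, 61, 62, 60, 61, 59, 59, 61, 59, 60, 61, 60, 59, 60, 61, 61, 58, 60, 61, 60, 59, 60, 58, 58]
294 [75, 74, 71, 74, 75, 75, 75, 74, 74, 72, 75, 71, 73, 73, 72, 74, 76, 79, 77, 79, 81, 79, 77, 79, 79, 79, 79, 78, 76, 81]
```

```bash
python3 -m jog '0 0 0 -0.0015 0;0 0 0 0 0;0 0 0 0 0' 4
python3 -m jog '0.75 0 0 0 0;0.75 0 0 0 0;0.8 0 0 0 0;0.8 0 0 0 0;0.9 0 0 0 0;1 0 0 0 0;1 0 0 0 0;1 0 0 0 0'
python3 - <<'E'
from h import *
s=robot.read_state();w=robot.read_camera("wrist");print(s["tool_pos"])
C=np.linalg.inv(w["tool_from_camera"]);K=w["intrinsics"]
g=cv2.cvtColor(w['color'],cv2.COLOR_RGB2GRAY)
for v in range(206,262,4): print(v,g[v,176:346:5].tolist())
E
```

```text
t: 28.92
tool_pos: [0.4943, -0.2716, 0.1125]
orientation: [2.098, 2.337, 0.001]
force: [0.6, 3.1, 4.6]
opening: 0.0639
gripper_force: 4.0
t: 29.58
tool_pos: [0.4939, -0.2715, 0.1122]
orientation: [-2.099, -2.338, 0.0]
force: [0.8, 0.1, 0.2]
opening: 0.0923
gripper_force: 0.0
[ 0.493933   -0.27154142  0.11218821]
206 [158, 157, 158, 149, 166, 167, 168, 166, 169, 167, 169, 167, 167, 169, 169, 167, 168, 167, 166, 166, 169, 165, 167, 167, 167, 168, 166, 167, 167, 133, 148, 152, 156, 158]
210 [159, 160, 158, 151, 167, 167, 167, 166, 167, 166, 166, 168, 166, 167, 168, 167, 167, 167, 167, 167, 166, 167, 167, 168, 166, 165, 167, 168, 165, 138, 149, 156, 157, 159]
214 [159, 160, 160, 159, 168, 168, 167, 169, 166, 168, 167, 166, 168, 168, 167, 166, 167, 167, 168, 166, 167, 167, 166, 166, 166, 166, 167, 166, 167, 154, 150, 158, 159, 161]
218 [161, 161, 160, 158, 168, 166, 166, 168, 168, 166, 167, 169, 167, 167, 168, 168, 167, 166, 167, 168, 167, 167, 166, 166, 167, 166, 166, 165, 164, 154, 150, 161, 161, 161]
222 [89, 83, 155, 157, 165, 165, 167, 167, 167, 167, 167, 167, 167, 166, 166, 167, 165
[... 927 characters left out ...]
137, 40, 38]
246 [37, 37, 132, 165, 160, 164, 164, 167, 166, 167, 165, 166, 166, 166, 166, 165, 164, 165, 166, 167, 166, 167, 146, 127, 125, 126, 127, 126, 115, 127, 154, 157, 36, 38]
250 [33, 39, 162, 164, 166, 163, 166, 164, 166, 168, 165, 165, 165, 164, 155, 163, 164, 167, 165, 159, 158, 143, 126, 127, 125, 127, 126, 121, 123, 124, 165, 163, 53, 37]
254 [38, 114, 164, 164, 163, 161, 164, 166, 165, 166, 166, 163, 165, 166, 116, 113, 115, 115, 115, 122, 123, 126, 124, 126, 127, 126, 126, 113, 125, 128, 165, 165, 131, 36]
258 [32, 159, 164, 165, 164, 165, 159, 165, 165, 163, 162, 164, 163, 119, 114, 112, 114, 114, 115, 117, 125, 124, 126, 127, 125, 122, 116, 120, 130, 157, 164, 163, 164, 40]
```

```bash
python3 -m jog '1 0 0 -0.01 0;1 0 0 -0.02 0;1 0 0 -0.03 0;1 0 0 -0.03 0;1 0 0 -0.03 0;1 0 0 -0.03 0;1 0 0 0 0;1 0 0 0 0'
python3 - <<'E'
from h import *
s=robot.read_state();w=robot.read_camera("wrist");T=wristT(s,w);np.savez("w10.npz",im=w["color"],K=w["intrinsics"],T=T,R=cv2.Rodrigues(np.array(s["orientation"]))[0],p=s["tool_pos"])
cv2.imwrite("pics/w10.png",w["color"][:,:,::-1])
print(s["tool_pos"])
g=cv2.cvtColor(w['color'],cv2.COLOR_RGB2GRAY)
m=(w["color"].min(2)>148).astype(np.uint8);n,_,st,ce=cv2.connectedComponentsWithStats(m)
print([(st[i].tolist(),ce[i].round(1).tolist()) for i in range(1,n) if st[i,4]>150])
for v in range(150,276,6): print(v,' '.join("%3d"%x for x in g[v,176:346:6]))
E
```

```text
t: 30.3
tool_pos: [0.4951, -0.2723, 0.266]
orientation: [2.095, 2.333, 0.001]
force: [-0.1, -0.3, -0.7]
opening: 0.0929
gripper_force: 0.0
[ 0.49512165 -0.27229684  0.26595537]
[([197, 113, 118, 106, 7905], [257.4, 161.9])]
150 123 121 125 120 137 167 165 164 158 176 177 176 179 179 180 179 177 179 178 160 164 165 170 126 132 125 125 124 128
156 118 124 119 120 173 168 166 163 175 177 176 177 180 178 177 179 177 178 178 158 165 167 168 133 131 125 123 122 127
162 127 127 128 106 172 170 168 161 178 177 176 178 178 178 177 179 180 180 178 179 169 167 170 145 126 132 128 128 127
168 125 126 126  90 176 178 170 170 176 177 177 177 177 180 178 179 178 178 178 178 167 171 173 164 130 129 125 128 128
174 126 126 126  88 177 172 173 168 176 177 176 178 176 178 178 181 178 180 178 180 169 171 173 157 129 130 126 127 126
180 122 127 124 100 178 176 172 168 175 176 177 178 178 176 179 178 178 177 178 178 172 173 175 148 130 132 130 130 122
186 124 124 129 101 170 175 175 175 175 176 176 168 150 139 152 162 178 178 178 165 173 174 176 131 136 131 125 129 127
192 125 126 127 126 133 175 177 176 
[... 943 characters left out ...]
  88  89  88  90  94  91  70  53  70  83  64  51  53 100 120 125 125 125 126 127 126 120 100  33  32
246  31  33 128 124  94  89  89  89  86  95 106  64  52  49  51  53  79 125 122 126 129 126 125 127 128 129 114  35  32
252  31 100 122 102 100  92  89  89  88  96 122 131  87  84  93 109 123 124 122 126 124 122 128 121 125 121 125  43  32
258  28  99  87  88  91  87  86  85  89 120 124 121 120 124 121 123 124 126 121 123 125 126 125 126 120 122 119 115  24
264 111 117  88  88  87  90  89  86 126 125 127 122 127 125 124 120 127 122 125 122 129 120 122 125 124 121 122 118  44
270  85  85  85  90  89  85  87  90 120 126 123 123 121 123 124 126 130 127 121 120 121 121 121 121 126 120 120 125 117
```

```bash
python3 - <<'E'
from h import *
z=np.load("w10.npz");w={"intrinsics":z["K"]};R=z["R"];p=z["p"];T=z["T"]
P=lambda u,v,h:ray(w,u,v,h,s=1,T=T)
L,Rr,A=P(197,174,.018),P(315,174,.018),P(256,113,.018)
print("saucer w",np.linalg.norm(L-Rr),"mid",(L+Rr)/2,"from apex",A-R[:,0]*.07)
for h in (.085,.091):
  print("cup",h,P(256,219,h).round(4),"dia u",np.linalg.norm(P(228,219,h)-P(286,219,h)).round(4),"dia v",np.linalg.norm(P(256,187,h)-P(256,252,h)).round(4))
print("floor",P(255,222,.008),np.linalg.norm(P(236,222,.008)-P(275,222,.008)),P(255,203,.008),P(255,240,.008))
g=cv2.cvtColor(z["im"],cv2.COLOR_RGB2GRAY)
for v in range(204,236,4): print(v,g[v,220:296:3].tolist())
E
```

```text
saucer w 0.13875833190923811 mid [ 0.49190993 -0.2709279   0.018     ] from apex [ 0.49213337 -0.27157707  0.01827212]
cup 0.085 [ 0.4953 -0.3006  0.085 ] dia u 0.0569 dia v 0.0684
cup 0.091 [ 0.4951 -0.2982  0.091 ] dia u 0.0556 dia v 0.0669
floor [ 0.49729528 -0.33549978  0.008     ] 0.04957843569622306 [ 0.49466204 -0.31017498  0.008     ] [ 0.49988649 -0.3604203   0.008     ]
204 [111, 141, 114, 80, 81, 80, 80, 95, 102, 100, 101, 100, 101, 100, 104, 103, 90, 73, 74, 72, 76, 145, 172, 177, 176, 176]
208 [115, 134, 82, 81, 81, 85, 147, 131, 106, 98, 99, 101, 102, 103, 103, 102, 103, 90, 70, 73, 69, 88, 161, 175, 176, 176]
212 [133, 111, 80, 81, 77, 129, 148, 148, 147, 106, 103, 105, 102, 101, 103, 99, 98, 98, 83, 70, 69, 70, 144, 173, 175, 171]
216 [145, 90, 81, 80, 81, 146, 150, 151, 150, 143, 100, 102, 101, 103, 96, 100, 98, 99, 90, 68, 65, 66, 127, 171, 155, 128]
220 [141, 90, 79, 77, 86, 148, 152, 153, 152, 153, 121, 102, 101, 99, 98, 98, 99, 98, 112, 64, 64, 62, 120, 131, 127, 128]
224 [137, 87, 78, 77, 84, 149, 155, 150, 153, 153, 135, 99, 100, 98, 99, 100, 101, 101, 97, 60, 62, 63, 130, 128, 128, 130]
228 [122, 112, 79, 73, 77, 125, 151, 153, 149, 148, 121, 97, 100, 99, 98, 99, 100, 100, 65, 58, 59, 61, 144, 129, 129, 127]
232 [93, 146, 79, 75, 74, 75, 131, 149, 149, 146, 107, 101, 98, 99, 99, 100, 99, 72, 54, 54, 56, 107, 139, 129, 126, 124]
```

The numbers show the saucer has not moved, at (0.492,−0.271). The cup landed leaning about 20° on the saucer's near rim, with its mouth at about (0.495,−0.299,0.089) and its foot centre at about (0.497,−0.331). I'll pick it up again, stand it upright on clear bench, regrasp it straight and then place it.

```bash
python3 -m jog '1 -0.014 -0.002 0 0;1 -0.014 -0.001 0.01 0;1 -0.0135 -0.0005 0.02 0;1 0 0 0.025 0;1 0 0 0.025 0;1 0 0 0.025 0;1 0 0 0.02 0;1 0 0 0.015 0;1 0 0 0.006 0;1 0 0 0 0' 10
python3 -m jog '0 0 0 0 0;0 0 0 0 0;0 0 0 0 0;0 0 0 0 0;0 0 0 0 0;0 0 0 0 0'
python3 -m jog '0 0 0 -0.002 0;0 0 0 -0.005 0;0 0 0 -0.01 0;0 0 0 -0.015 0;0 0 0 -0.015 0;0 0 0 -0.015 0;0 0 0 0 0;0 0 0 0 0' 16
python3 -c "
from h import *
f=[]
for i in range(4): robot.read_camera('top');s=robot.read_state();f.append(s['force'])
print(np.mean(f,0).round(2),s['tool_pos'])"
```

```text
t: 31.18
tool_pos: [0.493, -0.3124, 0.1128]
orientation: [-2.095, -2.333, 0.001]
force: [-0.4, -0.5, -0.5]
opening: 0.0929
gripper_force: 0.0
t: 31.68
tool_pos: [0.4954, -0.3134, 0.1171]
orientation: [2.098, 2.337, 0.0]
force: [0.5, -0.1, 3.0]
opening: 0.0628
gripper_force: 9.9
t: 32.35
tool_pos: [0.4956, -0.3137, 0.1797]
orientation: [2.097, 2.336, 0.0]
force: [-1.3, 0.4, -2.7]
opening: 0.0628
gripper_force: 16.0
[-0.    0.4  -2.01] [ 0.49427482 -0.31267958  0.17682623]
```

```bash
python3 -m jog '0 0.01 -0.001 0 0;0 0.018 -0.002 0 0;0 0.022 -0.003 0 0;0 0.024 -0.003 0 0;0 0.024 -0.003 0 0;0 0.024 -0.003 0 0;0 0.024 -0.003 0 0;0 0.022 -0.003 0 0;0 0.018 -0.002 0 0;0 0.01 0 0 0'
python3 -m jog '0 0 0 0.015 0;0 0 0 0.015 0;0 0 0 0.015 0;0 0 0 0.01 0;0 0 0 0.006 0;0 0 0 0 0'
python3 -c "
from h import *
f=[]
for i in range(4): robot.read_camera('top');s=robot.read_state();f.append(s['force'])
print(np.mean(f,0).round(2),s['tool_pos'])"
```

```text
t: 33.38
tool_pos: [0.4498, -0.1184, 0.1773]
orientation: [-2.096, -2.337, 0.0]
force: [0.0, 0.4, -2.4]
opening: 0.0627
gripper_force: 16.0
t: 33.88
tool_pos: [0.45, -0.1204, 0.1156]
orientation: [-2.097, -2.335, 0.002]
force: [-0.5, -0.3, -1.8]
opening: 0.0629
gripper_force: 16.0
[ 0.06  0.18 -1.71] [ 0.4516286  -0.12109381  0.11810504]
```

```bash
python3 -m jog '0 0 0 0.002 0;0 0 0 0.002 0;0 0 0 0 0'
python3 -m jog '0 0 0 0.0015 0;0 0 0 0.0015 0;0 0 0 0 0'
python3 -m jog '0 0 0 0.0015 0;0 0 0 0 0'
```

```text
t: 34.33
tool_pos: [0.451, -0.1208, 0.1132]
orientation: [2.099, 2.337, 0.0]
force: [-0.3, -0.3, -2.2]
opening: 0.0625
gripper_force: 16.0
t: 34.58
tool_pos: [0.4514, -0.1211, 0.1108]
orientation: [2.098, 2.337, -0.0]
force: [-2.3, -1.4, 3.4]
opening: 0.0627
gripper_force: 15.9
t: 34.75
tool_pos: [0.452, -0.1215, 0.1103]
orientation: [2.097, 2.336, 0.0]
force: [-3.3, -1.5, 9.8]
opening: 0.0627
gripper_force: 15.8
```

```bash
python3 -m jog '0 0 0 -0.001 0;0 0 0 0 0;0.75 0 0 0 0;0.8 0 0 0 0;0.9 0 0 0 0;1 0 0 0 0;1 0 0 0 0;1 0 0 -0.02 0;1 0 0 -0.03 0;1 0 0 -0.03 0' 3
python3 -m jog '1 0 0 -0.03 0;1 0 0 -0.03 0;1 0 0 0 0;1 0 0 0 0'
python3 - <<'E'
from h import *
s=robot.read_state();w=robot.read_camera("wrist");T=wristT(s,w);R=cv2.Rodrigues(np.array(s["orientation"]))[0]
g=cv2.cvtColor(w['color'],cv2.COLOR_RGB2GRAY);cv2.imwrite("pics/w11.png",w["color"][:,:,::-1])
print(s["tool_pos"])
C=np.linalg.inv(w["tool_from_camera"]);K=w["intrinsics"];Ti=np.linalg.inv(T)
def pr(p):
    q=K@(Ti[:3,:3]@p+Ti[:3,3]);return (q[:2]/q[2]).round(0)
for y in(-.12,-.13,-.14,-.15): print("rim at y",y,"->",pr(np.array([.452,y,.085])),"floor",pr(np.array([.452,y,.003])))
for v in range(150,276,5): print(v,' '.join("%3d"%x for x in g[v,200:320:5]))
E
```

```text
t: 35.58
tool_pos: [0.4499, -0.1204, 0.1895]
orientation: [-2.097, -2.335, 0.002]
force: [0.9, -0.5, 0.9]
opening: 0.0927
gripper_force: 0.0
t: 35.92
tool_pos: [0.4522, -0.1212, 0.2519]
orientation: [2.096, 2.334, 0.003]
force: [-0.2, -0.5, -0.4]
opening: 0.0934
gripper_force: 0.0
[ 0.4521772  -0.121206    0.25194479]
rim at y -0.12 -> [259. 195.] floor [259. 175.]
rim at y -0.13 -> [258. 205.] floor [258. 183.]
rim at y -0.14 -> [257. 215.] floor [257. 191.]
rim at y -0.15 -> [256. 225.] floor [256. 199.]
150 124 117 118 117 121 118 119 122 119 116 128 131 124 127 126 130 125 130 131 123 129 124 122 127
155 125 121 122 120 120 121 119 119 122 120 125 127 128 130 131 121 127 127 131 132 127 129 121 124
160 123 121 123 120 122 123 121 122 119 119 121 124 128 129 122 123 122 127 123 130 122 127 128 128
165 125 121 123 118 123 120 117 124 115 121 106  94 106 124 121 129 127 125 129 123 125 126 120 124
170 120 116 121 119 120 123 116 119 111  65  74  77  81  82  93 127 126 129 126 129 124 124 124 124
175 122 120 115 119 121 124 121 111  63  69  74  77  80  84  85  95 126 123 132 124 128 
[... 1311 characters left out ...]

245 130 125 126 102  96  90  92 105 130 122 125 119 123 113 122 133 128 122 121 122 120 128 129 130
250 130 131 127 120  92  90  90 100 121 117 104 133 173 168 166 165 163 163 165 172 151 119 127 128
255  90  88  88  89  92  90  85 120  98 133 174 170 170 167 166 165 163 162 159 161 162 165 144 125
260  87  89  90  90  93  86 114  83 172 175 173 168 168 165 173 179 179 169 156 163 161 161 161 168
265  89  89  91  89  89  94  82 170 177 175 171 169 180 180 180 182 181 183 181 178 157 161 163 163
270  92  87  90  89  84  83 128 178 177 176 176 179 180 181 180 180 179 182 180 180 182 152 161 161
275  89  90  91  91  84  88 137 179 176 173 180 181 179 180 181 182 182 181 180 181 181 178 162 161
```

The numbers now fit an upright cup: mouth ellipse centred at (255.5,210.5) and foot edge at row 165, as predicted.

```bash
python3 - <<'E'
from h import *
s=robot.read_state();w=robot.read_camera("wrist");T=wristT(s,w);R=cv2.Rodrigues(np.array(s["orientation"]))[0]
c=ray(w,255.5,210.5,.085,s=1,T=T);print(c)
a=ray(w,256,180,.085,s=1,T=T);b=ray(w,256,241,.085,s=1,T=T);print(a,b)
print(R.T@(np.r_[c[:2],.110]-s["tool_pos"]))
E
```

```text
[ 0.44890703 -0.1341053   0.085     ]
[ 0.44636836 -0.1055572   0.085     ] [ 0.45254179 -0.16435226  0.085     ]
[-0.01284951 -0.00388832  0.13997833]
```

```bash
python3 -m jog '1 -0.0075 -0.0020 0 0;1 -0.006 -0.0015 0.02 0;1 0 0 0.025 0;1 0 0 0.025 0;1 0 0 0.025 0;1 0 0 0.02 0;1 0 0 0.015 0;1 0 0 0.008 0;1 0 0 0 0;1 0 0 0 0'
python3 -c "
from h import *
s=robot.read_state();print(s['tool_pos'],s['force'])"
python3 -m jog '0 0 0 0 0;0 0 0 0 0;0 0 0 0 0;0 0 0 0 0;0 0 0 0 0;0 0 0 0 0' 16
python3 -m jog '0 0 0 -0.003 0;0 0 0 -0.008 0;0 0 0 -0.015 0;0 0 0 -0.015 0;0 0 0 -0.015 0;0 0 0 -0.004 0;0 0 0 0 0'
```

```text
t: 36.85
tool_pos: [0.4484, -0.1346, 0.1111]
orientation: [-2.098, -2.336, 0.001]
force: [-0.1, 0.3, 0.7]
opening: 0.0929
gripper_force: 0.0
[ 0.44840273 -0.13460536  0.11111436] [-0.10182001  0.29002739  0.68263316]
t: 37.35
tool_pos: [0.4495, -0.1347, 0.1124]
orientation: [2.098, 2.337, 0.001]
force: [1.1, 0.3, 2.7]
opening: 0.0637
gripper_force: 16.0
t: 37.93
tool_pos: [0.4498, -0.1349, 0.1734]
orientation: [2.097, 2.336, 0.001]
force: [0.2, -0.1, -2.3]
opening: 0.0641
gripper_force: 16.0
```

```bash
python3 -m jog '0 -0.006 0.001 0 0;0 -0.012 0.002 0 0;0 -0.018 0.003 0 0;0 -0.020 0.004 0 0;0 -0.020 0.004 0 0;0 -0.020 0.004 0 0;0 -0.018 0.004 0 0;0 -0.014 0.003 0 0;0 -0.008 0.002 0 0;0 -0.0035 0 0 0'
python3 -m jog '0 0 0 0.008 0;0 0 0 0.012 0;0 0 0 0.008 0;0 0 0 0 0'
python3 - <<'E'
from h import *
s=robot.read_state();w=robot.read_camera("wrist");T=wristT(s,w);R=cv2.Rodrigues(np.array(s["orientation"]))[0]
g=cv2.cvtColor(w["color"],cv2.COLOR_RGB2GRAY).astype(int)
m=(w["color"].min(2)>148).astype(np.uint8);n,_,st,ce=cv2.connectedComponentsWithStats(m)
print(s["tool_pos"],[(st[i].tolist()) for i in range(1,n) if st[i,4]>300])
print([(v,int(g[v,262])) for v in range(110,180,3)])
for v in(190,200,210): print(v,[(u,int(g[v,u])) for u in range(160,200,3)],[(u,int(g[v,u])) for u in range(330,372,3)])
print(R.T@(np.array([.492,-.271,.118])-s["tool_pos"]))
E
```

```text
t: 38.77
tool_pos: [0.4906, -0.2719, 0.1705]
orientation: [-2.099, -2.335, 0.001]
force: [0.7, -0.2, -1.8]
opening: 0.0639
gripper_force: 16.0
t: 39.1
tool_pos: [0.4891, -0.2686, 0.1402]
orientation: [-2.094, -2.334, 0.001]
force: [-0.5, 0.6, -3.0]
opening: 0.0636
gripper_force: 16.0
[ 0.48905681 -0.26857848  0.14019766] [[172, 124, 184, 116, 12073]]
[(110, 135), (113, 134), (116, 134), (119, 136), (122, 132), (125, 177), (128, 168), (131, 163), (134, 160), (137, 161), (140, 162), (143, 161), (146, 161), (149, 160), (152, 160), (155, 149), (158, 190), (161, 190), (164, 190), (167, 191), (170, 191), (173, 191), (176, 191), (179, 190)]
190 [(160, 126), (163, 129), (166, 129), (169, 126), (172, 107), (175, 174), (178, 183), (181, 181), (184, 180), (187, 180), (190, 179), (193, 179), (196, 179), (199, 178)] [(330, 177), (333, 177), (336, 178), (339, 177), (342, 176), (345, 179), (348, 182), (351, 190), (354, 142), (357, 136), (360, 138), (363, 139), (366, 137), (369, 137)]
200 [(160, 128), (163, 131), (166, 132), (169, 121), (172, 131), (175, 186), (178, 181), (181, 183), (184, 182), (187, 182), (190, 182), (193, 181), (196, 182), (199, 179)] [(330, 180), (333, 182), (336, 180), (339, 183), (342, 182), (345, 182), (348, 183), (351, 189), (354, 165), (357, 140), (360, 136), (363, 140), (366, 142), (369, 143)]
210 [(160, 136), (163, 135), (166, 129), (169, 94), (172, 165), (175, 185), (178, 184), (181, 184), (184, 185), (187, 184), (190, 184), (193, 183), (196, 183), (199, 185)] [(330, 185), (333, 186), (336, 186), (339, 184), (342, 187), (345, 185), (348, 186), (351, 187), (354, 185), (357, 136), (360, 141), (363, 138), (366, 139), (369, 140)]
[-0.00280415  0.00275441  0.02217684]
```

```bash
python3 - <<'E'
from h import *
for i in range(4): w=robot.read_camera("wrist")
s=robot.read_state();w=robot.read_camera("wrist");T=wristT(s,w);R=cv2.Rodrigues(np.array(s["orientation"]))[0]
m=(w["color"].min(2)>148).astype(np.uint8);n,_,st,ce=cv2.connectedComponentsWithStats(m)
x,y,W,H,_=st[1+st[1:,4].argmax()];print(s["tool_pos"],x,y,W,H)
loc=lambda u,v,z:R.T@(ray(w,u,v,z,s=1,T=T)-s["tool_pos"])
L,Rr,A=loc(x,212,.018),loc(x+W,212,.018),loc(x+W/2,y,.018)
print("saucer centre in tool",(L+Rr)/2,A[0]-.07,"width",Rr[1]-L[1])
E
```

```text
[ 0.49112406 -0.27029124  0.14428189] 170 121 182 114
saucer centre in tool [-6.03658284e-05  8.27514523e-04  1.26282542e-01] -0.0017501569165182251 width 0.14033124531051108
```

```bash
python3 -m jog '0 -0.0015 0.001 0.006 0;0 0 0 0.006 0;0 0 0 0.005 0;0 0 0 0.003 0;0 0 0 0.002 0;0 0 0 0 0;0 0 0 0 0'
python3 -m jog '0 0 0 0.001 0;0 0 0 0.001 0;0 0 0 0 0;0 0 0 0 0'
python3 -c "
from h import *
f=[]
for i in range(4): robot.read_camera('top');s=robot.read_state();f.append(s['force'])
print(np.mean(f,0).round(2),s['tool_pos'])"
```

```text
t: 39.98
tool_pos: [0.4919, -0.2717, 0.1215]
orientation: [-2.099, -2.337, 0.0]
force: [1.5, -0.6, -2.0]
opening: 0.0638
gripper_force: 16.0
t: 40.32
tool_pos: [0.492, -0.2718, 0.1198]
orientation: [2.099, 2.338, 0.0]
force: [0.2, -0.5, -2.2]
opening: 0.0637
gripper_force: 16.0
[-0.1   0.09 -2.13] [ 0.49200712 -0.27178527  0.11983024]
```

```bash
python3 -m jog '0 0 0 0.001 0;0 0 0 0 0;0 0 0 0 0'
python3 -m jog '0 0 0 0.001 0;0 0 0 0 0;0 0 0 0 0'
python3 -c "
from h import *
f=[]
for i in range(4): robot.read_camera('top');s=robot.read_state();f.append(s['force'])
print(np.mean(f,0).round(2),s['tool_pos'])"
```

```text
t: 40.77
tool_pos: [0.4919, -0.2717, 0.1186]
orientation: [-2.099, -2.338, 0.0]
force: [-0.0, -0.7, -2.1]
opening: 0.0635
gripper_force: 16.0
t: 41.02
tool_pos: [0.4921, -0.272, 0.1183]
orientation: [2.098, 2.337, -0.0]
force: [-1.8, 1.1, 3.9]
opening: 0.0636
gripper_force: 16.0
[-2.39  0.8   5.85] [ 0.49215047 -0.27197026  0.11829054]
```

Touchdown came at the height expected for an upright cup. Releasing.

```bash
python3 -m jog '0 0 0 -0.0005 0;0 0 0 0 0;0.75 0 0 0 0;0.8 0 0 0 0;0.9 0 0 0 0;1 0 0 0 0;1 0 0 0 0;1 0 0 -0.02 0;1 0 0 -0.03 0;1 0 0 -0.03 0' 3
python3 -m jog '1 0 0 -0.03 0;1 0 0 -0.03 0;1 0.03 0 0 0;1 0.03 0 0 0;1 0 0 0 0;1 0 0 0 0;1 0 0 0 0'
python3 - <<'E'
from h import *
s=robot.read_state();w=robot.read_camera("wrist");T=wristT(s,w);Ti=np.linalg.inv(T);K=w["intrinsics"]
g=cv2.cvtColor(w['color'],cv2.COLOR_RGB2GRAY);cv2.imwrite("pics/w12.png",w["color"][:,:,::-1])
m=(w["color"].min(2)>148).astype(np.uint8);n,_,st,ce=cv2.connectedComponentsWithStats(m)
x,y,W,H,_=st[1+st[1:,4].argmax()];print(s["tool_pos"],"saucer box",x,y,W,H)
def pr(p):
    q=K@(Ti[:3,:3]@np.array(p)+Ti[:3,3]);return (q[:2]/q[2]).round(0)
t=np.radians([0,90,180,270]);c=np.array([.492,-.2715])
for n,r,z in(("rim",.033,.091),("foot",.028,.006),("saucer",.07,.018)): print(n,[pr([c[0]+r*np.cos(a),c[1]+r*np.sin(a),z]).tolist() for a in t])
for v in range(130,276,6): print(v,' '.join("%3d"%q for q in g[v,190:330:5]))
E
```

```text
t: 42.05
tool_pos: [0.4911, -0.2712, 0.1978]
orientation: [-2.097, -2.335, 0.001]
force: [0.3, 0.2, 1.0]
opening: 0.0929
gripper_force: 0.0
t: 42.63
tool_pos: [0.4856, -0.2123, 0.2582]
orientation: [2.098, 2.338, -0.0]
force: [0.1, -0.5, -0.4]
opening: 0.0928
gripper_force: 0.0
[ 0.4855543  -0.21230296  0.258194  ] saucer box 202 169 115 96
rim [[294.0, 259.0], [264.0, 224.0], [226.0, 252.0], [256.0, 285.0]]
foot [[282.0, 224.0], [262.0, 201.0], [237.0, 220.0], [257.0, 242.0]]
saucer [[317.0, 231.0], [266.0, 169.0], [202.0, 220.0], [254.0, 276.0]]
130 132 129 122 117 119 122 124 117 125 125 120 128 133 123 131 126 129 127 122 129 126 125 122  91  83 149 132 147
136 129 131 124 120 123 117 125 118 118 121 125 125 128 131 128 127 125 126 127 131 128 125 122 106  89  88 105 146
142 130 126 122 121 119 120 119 120 119 119 119 118 131 130 130 128 127 128 125 125 128 126 127 131 122 116 101 104
148 125 122 117 122 120 118 119 122 122 119 121 123 126 129 130 126 129 131 131 133 132 130 128 126 125 128 122 121
154 121 123 120 123 120 119 122 122 117 117 118 125 128 128 132 129 127 125 128 13
[... 1653 characters left out ...]
 123
244 129 128 127 104 127 127 128 127 125  81  62  90  81  67  72  71  61  64  67  65 139 176 177 178 175 130 131 131
250 128 129 126  90 119 128 127 125 122  70  62  61  93  89  60  60  60  59  65  63  74 175 177 178 132 128 134 130
256 112  90  89  88  91 121 128 126  66  59  61  59  89  89  85  66  59  60  65  65  62 169 178 135 122 126 130 131
262  93  91  90  91  86  91 109 127  79  60  59  58  89  88  85  79  71  61  64  63  68 171 130 127 130 130 131 129
268  87  90  86  85  90  88  89  88 108  58  57  57  88  88  83  78  74  68  61  61 124 128 131 126 126 131 128 129
274  90  88  89  91  89  89  90  88  89  97  59  59  59  84  83  76  73  73  64 109 126 127 126 126 126 131 125 124
```

```bash
python3 -c "
from plant import robot
print(robot.close_job())"
```

```text
the job is handed in; nothing more can be done
None
```

I handed the job in at about 43 s: the outlet lever is shut, all six balls are in the hopper, and the cup measures upright and centred on the saucer to about 2 mm. On the first release the cup came to rest leaning on the saucer's rim, so I lifted it off and placed it again; the saucer measures unmoved, and I never went near the spoon or scoop but did not re-measure them.

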